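Prove and pack the taper arbor

TASK

Open the green instrument case until its lid rests on its stop, take out the taper-shank arbor and prove it in the sleeve. Stand the shank in the sleeve with its tang well across the slot, twist it while pushing until the tang drops in and the collar is fully down on the sleeve, let go, and push the orange-handled drift through the slot until it lifts the arbor loose by about a centimetre, without touching the arbor. Then lay the drift back on its mat, return the arbor upright to its pocket in the case, and lay every coloured hand instrument that is on the table inside the case, leaving the lid open and everything else where it stands.

Things in the scene. Friction and masses are not known exactly. Their poses are not given: they have to be found in the camera images.
- lid (a joint): Hinge of the case's clear lid: 0 shut, growing as it opens, stop at 1.65 rad (just past upright); starts from 0 to 0.25. The hinge is stiff: the lid stays where it is left, 2 to 3 N at the bar moves it. The hinge line runs along the case's far upper edge, parallel to y of case_floor, at x +85, z +63.5 mm from case_floor.
- lid_bar (a point): Middle of the lid's black grip bar: round, 12 mm thick, parallel to the hinge, 37 mm clear of the lid, on two posts 100 mm apart (12 mm wide). With the lid shut it lies 155 mm nearer the robot than the hinge line and 43 mm above it. Pinched by fingers that close across it the bar turns in them, so they can point down through the whole arc.
- case_floor (a point): Centre of the inner floor of the green instrument case (fixed; outside 170 mm in x, 320 in y, 125 high; walls 5 mm). The floor is 62 mm above the table, 63 mm below the rim. x points away from the robot, y along the hinge, z up. The floor from y = -10 to +150 mm is free for the hand instruments.
- pocket (a point): Centre of the mouth of the square pocket (37 x 37 mm, 62 deep) in the case floor, at y = -85 mm from case_floor, same axes. The arbor starts and ends here, upright, collar resting on the floor, at any turn about its axis; arbor_grip is then 32 mm above this point.
- arbor_grip (a point): Point on the axis of the upright steel taper-shank arbor, in its head: 88 mm above the tang's end, 32 mm above the collar's underside. Head: block 42 mm (x) by 26 mm (y), from 24 mm below to 22 mm above this point, a red stripe on top along x. z up. Grip it on the flats, across y, fingertips above the collar.
- arbor: The same arbor (110 mm tall, about 0.3 kg); origin at the tang's end, z up. From there up: flat tang 20 mm wide (x), 7 thick (y), 18 long, end slightly rounded; taper, diameter 22 to 34 over 38 mm; brass collar, diameter 44, 8 mm thick; head 46 mm. Half a turn about its axis makes no difference.
- sleeve_mouth (a point): Centre of the rim of the upright steel taper sleeve (rim diameter 57, 103 mm above the table) on a grey foot 90 x 66 mm, 40 high; fixed. z up, y along its slot, x across. The bore fits the taper with 1.5 mm to spare all round. Arbor home: collar on the rim, tang along y, arbor_grip 32 mm above this point.
- sleeve: The sleeve's foot, origin under its centre. Inside, 40 mm below the rim, are two ledges with the 11 mm slot between. Tang across the slot: it stops on the ledges, collar some 15 mm over the rim. Tang along the slot within 0.15 rad: it drops. The last 6 mm need a push of about 10 N against spring shoes that hold the taper; raised more than 6 mm it is loose and does not drop back by itself.
- sleeve_slot (a point): Centre of the slot's floor on the sleeve's axis, 40 mm above the table, axes as sleeve_mouth. The slot is 11 mm wide, 23 high, runs through along y and is open at both ends, 32 mm from the axis. With the arbor home its tang's end is 7 mm above this floor. Drive the drift in from the -y end (towards +y), as the case is near the other.
- drift_grip (a point): Centre of the orange grip (55 long x 36 wide x 34 mm high) of the drift, a wedge key 175 mm long, about 0.2 kg, lying flat side down; 17 mm above its underside. x points along it to the tip, 147 mm away; z up.
- drift: The same drift; origin under the grip's centre. Steel blade 8 mm wide from x = 27 to 147 mm, underside level with the grip's; its top rises from 4 mm at the tip to 22 mm at 72 mm back (1 in 4), then is level. Slid along the slot floor it lifts the arbor 10 mm when its tip is about 53 mm past the sleeve's axis; that takes about 10 N.
- drift_nose (a point): Point on the drift's blade 35 mm behind the tip, 4 mm above the underside.
- mat_top (a point): Centre of the top of the dark rubber mat (fixed, 90 mm in x, 220 mm in y, 2 mm thick), the drift's place; the drift starts on it, its tip towards +y.
- elevator_grip (a point): Hand instrument with a yellow handle, lying on the table if it is there at all. The point is the centre of the handle (70 long x 18 wide x 16 mm high), 8 mm above its underside; x along it towards the steel end, which reaches 80 mm from this point. 0.06 kg.
- curette_grip (a point): Hand instrument with a red handle, lying on the table if it is there at all. The point is the centre of the handle (70 long x 18 wide x 16 mm high), 8 mm above its underside; x along it towards the steel end, which reaches 80 mm from this point. 0.06 kg.
- rasp_grip (a point): Hand instrument with a blue handle, lying on the table if it is there at all. The point is the centre of the handle (70 long x 18 wide x 16 mm high), 8 mm above its underside; x along it towards the steel end, which reaches 80 mm from this point. 0.06 kg.
- spray: Cream bottle with a blue cap, diameter 72, 190 mm high; a bystander, leave it alone. Origin under its centre.
- bowl: Steel bowl, diameter 100, 50 mm high; a bystander, leave it alone. Origin under its centre.
- brush: Cleaning brush lying on the table between sleeve and case; a bystander, leave it alone. Origin under its centre.
- jar: Amber jar, diameter 64, 80 mm high; a bystander, leave it alone. Origin under its centre.
- glovebox: White glove box 120 x 220 x 70 mm; a bystander, leave it alone. Origin under its centre.
- beaker: Clear cup, diameter 70, 90 mm high; a bystander, leave it alone. Origin under its centre.

How it is judged:
By the outcome, as a careful person would: the job done as asked, in the order asked, and still so for the second after the job is handed in, with the robot touching nothing.
Of elevator, curette, rasp only 1 to 3 are there at a start; the rules pass over those that are not, and their reading is None.
At some moment in a run one of elevator, curette, rasp, drift may be knocked a few centimetres aside while the robot is not near it.
It also fails if it takes over 210 s, if anything falls off the work surface, if the arm or the gripper's body presses on something with over 40 N, if the wrist force passes 120 N, or if a joint passes its speed limit or range.

ROBOT

A 7-joint arm with a two-finger parallel gripper is mounted at the origin on the work surface. World frame = base frame: x ahead of the robot, y to its left, z up, the work surface at z = 0. Lengths are in m, angles in rad, forces in N, time in s.
With the tool pointing down it reaches from about 0.4 to 0.75 m from the base axis. Payload 19.5 kg.
Tool frame: the origin (TCP) lies at the very end of the fingers, on their centre line; the grasp point (between the pads) lies 19 mm behind it; z points along the fingers, y is the line along which they close (so a half turn about z gives the same grasp; the last joint's range is limited). The gripper opens to 85 mm and grips with 20 to 120 N. Pads are 22 mm wide; open, the fingers measure 114 mm over their backs; the gripper's body (76 mm by 85 mm) begins 54 mm behind the grasp point. The pads swing forward as they close: fully open they stand 13 mm farther back than shut.
Start: joints at [-0.042, 0.707, -0.028, 1.485, 0.022, 0.951, -0.075], TCP at [0.575, 0, 0.231] pointing down, gripper open.
Joint ranges: [-2.71, 2.71], [-0.32, 2.16], [-1.57, 1.52], [0, 2.45], [-1.46, 4.6], [0, 2.02], [-2.83, 2.83]. Speed limits (rad/s): [1.89, 1.89, 2.57, 2.57, 3.01, 3.01, 3.01].

INTERFACE

Orientations are given as a unit quaternion [w, x, y, z].
In Python, from plant import ctrl gives the robot as it stands.
- The arm moves only by the tool send_rows, never from a script. Its argument "steps" is one flat list of numbers, 5 for each row, row after row: the shift along the world's x, y, z in m, then the turn about the world's z in degrees, then the finger opening in m, from 0 to 0.0854. In form: [tx, ty, tz, spin, grip, tx, ty, tz, spin, grip, ...]. A call has 1 to 5 rows; each row shifts and turns the commanded pose from where the row before left it; what a row does not reach is not made up. A row lasts 1/12 s, in which the tool goes at most 41.7 mm and 7.16 degrees, less where a joint would pass 70% of its speed; a pose out of reach is approached as far as the arm can. A call is refused whole if a number of a shift passes 0.0417 or a number of a turn 7.16, either way. A call with a gripper value outside its range is refused whole. The fingers move at their own pace and stop on an object; the grip force is fixed at half the most. Time passes only in rows, so rows that do not move let the fingers close. It gives the time, the measured TCP pose, the force, the opening and the grip force at its end, in the units of the state.
- ctrl.read_state(): the state, without advancing time (a new reading comes with each control period).
- ctrl.capture(name): name is "scene" or "side" or "wrist"; returns a dict with "img" (400x640x3 uint8, red, green, blue), "fov_y" (degrees; the focal length in pixels is half the picture's height over the tangent of half this angle, whatever the lens; pixels are square), "cx", "cy" (the principal point, pixels), "extrinsics" (4x4, takes a point from world to camera coordinates). Camera axes: x right, y down, z forward; pixel columns grow to the right and rows downward; lengths in m; the calibration is good to about 2 mm. The wrist camera is an equidistant fisheye: a pixel r from the principal point sees the ray r / f radians off the axis. A picture is of the moment at which its call begins. There is no depth.
- ctrl.close_job(): hands the job in; it is judged then, once.
Trained networks look in the newest picture that a camera, given by its name, has taken for a name from the list of things; names that differ only in an ending like _2 or _b are one class to them, and where a whole thing is asked for, a point or a joint stands for the part that bears it (a point fixed in the world has none). Each returns a list of dicts, best first, with "score" (0 to 1); they miss things now and then, are a little off and sometimes report something else, mostly with a low value. They report only what shows in the picture. A call takes as long as a camera call.
- ctrl.search_frame(query, camera): "centre" ([x, y, z] in m, in world coordinates, good to about 4 mm: the middle of the surface that is visible of it).
- ctrl.masks_of(query, camera): "pixels" (400x640 bool, what is visible of it).
The state is a dict: "clock": time; "joint_positions": joint angles; "qvel": joint speeds; "joint_efforts": joint torques, N m; "tool_pos": TCP position; "tcp_rot": TCP orientation; "force": force on the tool from outside, world axes, zero at the start; "wrist_torque": the same for the moment, N m; "gripper_width": opening from 0.0 (shut) to 1.0 (fully open); "grip_force": force on a finger pad.
Only numpy, scipy, OpenCV 4.12 (cv2) and the standard library are available. Lean on these libraries where they do the work, as an engineer would, in place of code of your own. Each camera call takes 0.05 s, during which the arm holds its last target. There are 200 camera calls.

## Working session

There is one attempt and no reset: what is moved stays moved. The work goes in short steps, Python scripts to look and compute and a tool call to move; the robot and the scene stay as the last step left them, time stands still between calls to the robot, and variables do not carry over. Pictures are saved under pics/ and viewed, at most 14 in all, crops included, and the job is handed in when it is done.

Besides the shell and the picture viewer there is one more tool, called by a JSON object that holds its "name" and its "arguments". send_rows: Moves the arm, as the interface text tells. Its arguments: {"type":"object","properties":{"steps":{"type":"array","items":{"type":"number"}}},"required":["steps"]}

```bash
ls; mkdir -p pics
cat > h.py <<'E'
import numpy as np, cv2
from plant import ctrl
def cap(n,save=None):
    c=ctrl.capture(n)
    if save: cv2.imwrite('pics/'+save,c['img'][:,:,::-1])
    return c
def ray(c,u,v,wrist=False):
    f=200/np.tan(np.radians(c['fov_y'])/2); x,y=u-c['cx'],v-c['cy']
    if wrist:
        r=np.hypot(x,y); th=r/f; d=np.array([x/r*np.sin(th),y/r*np.sin(th),np.cos(th)]) if r>0 else np.array([0,0,1.])
    else: d=np.array([x/f,y/f,1.])
    E=np.array(c['extrinsics']); R,t=E[:3,:3],E[:3,3]
    d=R.T@d; return -R.T@t, d/np.linalg.norm(d)
def proj(c,p,wrist=False):
    f=200/np.tan(np.radians(c['fov_y'])/2); E=np.array(c['extrinsics']); q=E[:3,:3]@np.array(p)+E[:3,3]
    if wrist:
        r=np.hypot(q[0],q[1]); th=np.arctan2(r,q[2]); return c['cx']+f*th*q[0]/r, c['cy']+f*th*q[1]/r
    return c['cx']+f*q[0]/q[2], c['cy']+f*q[1]/q[2]
def onz(c,u,v,z,wrist=False):
    o,d=ray(c,u,v,wrist); return o+d*(z-o[2])/d[2]
def meet(rays):
    A=np.zeros((3,3));b=np.zeros(3)
    for o,d in rays:
        P=np.eye(3)-np.outer(d,d);A+=P;b+=P@o
    p=np.linalg.solve(A,b); return p,[np.linalg.norm((np.eye(3)-np.outer(d,d))@(p-o)) for o,d in rays]
E
python3 - <<'E'
from h import *
np.set_printoptions(precision=3,suppress=True)
for n in ['scene','side','wrist']:
    c=cap(n,n+'0.png'); E=np.array(c['extrinsics']); print(n,c['fov_y'],c['cx'],c['cy'],-E[:3,:3].T@E[:3,3],E[2,:3])
    for q in ['lid_bar','case_floor','pocket','arbor_grip','sleeve_mouth','sleeve_slot','drift_grip','drift_nose','mat_top','elevator_grip','curette_grip','rasp_grip','spray','bowl','brush','jar','glovebox','beaker']:
        r=ctrl.search_frame(q,n); print(q,[(np.round(a['centre'],3).tolist(),round(a['score'],2)) for a in r[:2]])
s=ctrl.read_state(); print(s)
E
```

```text
pics
scene 48.67445894271043 317.24926478594404 202.61666674198642 [ 1.145 -0.782  0.771] [-0.465  0.694 -0.55 ]
lid_bar [([0.509, 0.179, 0.138], 0.59)]
case_floor [([0.532, 0.14, 0.107], 0.77), ([0.696, -0.394, 0.062], 0.34)]
pocket [([0.534, 0.14, 0.112], 0.8)]
arbor_grip []
sleeve_mouth [([0.589, -0.104, 0.057], 0.71)]
sleeve_slot [([0.591, -0.1, 0.058], 0.71), ([0.756, 0.097, 0.098], 0.33)]
drift_grip []
drift_nose [([0.435, -0.336, 0.022], 0.66)]
mat_top [([0.444, -0.328, 0.003], 0.98)]
elevator_grip [([0.55, -0.254, 0.015], 0.77)]
curette_grip [([0.551, -0.334, 0.015], 0.69)]
rasp_grip [([0.506, 0.178, 0.137], 0.29), ([0.591, -0.104, 0.059], 0.23)]
spray [([0.752, 0.096, 0.099], 0.78), ([0.548, -0.253, 0.016], 0.55)]
bowl [([0.696, 0.008, 0.034], 0.77)]
brush [([0.435, -0.038, 0.018], 0.89), ([0.588, -0.102, 0.055], 0.7)]
jar [([0.507, 0.18, 0.135], 0.73), ([0.693, -0.395, 0.062], 0.31)]
glovebox [([0.772, -0.237, 0.068], 0.9)]
beaker [([0.696, -0.395, 0.061], 0.8)]
side 50.03388624972008 319.5178247703067 204.78314925672055 [0.252 0.969 1.024] [ 0.246 -0.707 -0.663]
lid_bar [(
[... 1436 characters left out ...]
0.728, 0.113, 0.134], 0.83)]
bowl [([0.712, -0.019, 0.026], 0.67)]
brush [([0.455, -0.028, 0.018], 0.62)]
jar [([0.572, -0.063, 0.074], 0.36)]
glovebox [([0.766, -0.111, 0.071], 0.71)]
beaker []
{'clock': 2.85, 'joint_positions': array([-0.042,  0.707, -0.028,  1.485,  0.022,  0.951, -0.075]), 'qvel': array([-0.001,  0.001, -0.   ,  0.   ,  0.   ,  0.002,  0.   ]), 'joint_efforts': array([  0.   , -88.298,   1.234, -23.637,   0.017,   0.002,  -0.   ]), 'tool_pos': array([ 0.575, -0.   ,  0.231]), 'tcp_rot': array([-0.   ,  0.707,  0.707, -0.   ]), 'force': array([-1.141, -0.555, -0.661]), 'wrist_torque': array([-0.038,  0.007, -0.017]), 'grip_force': 0.0, 'gripper_width': 0.9994095575370776}
```

View pics/scene0.png

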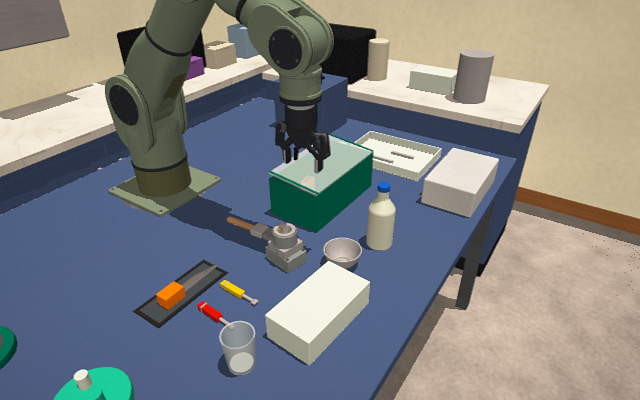

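View pics/side0.png

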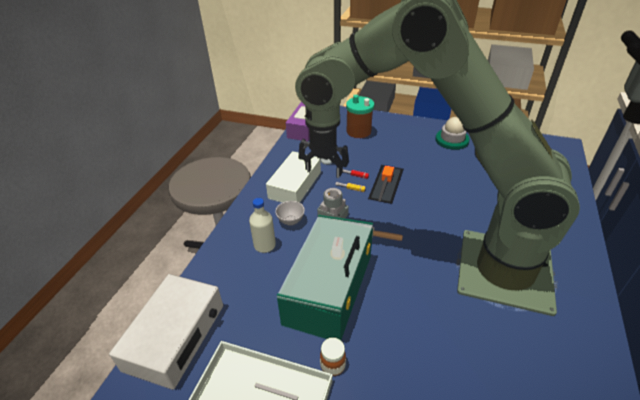

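View pics/wrist0.png

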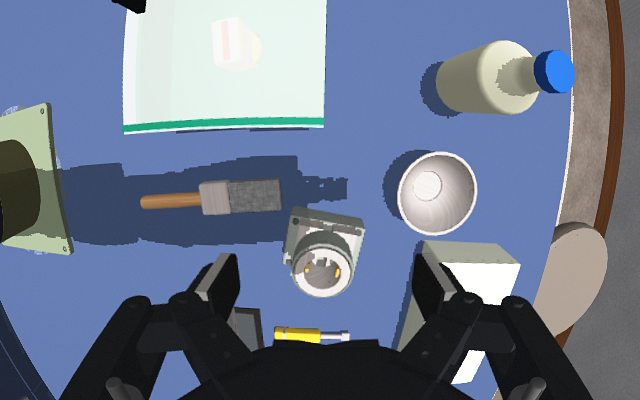

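{"name": "send_rows", "arguments": {"steps": [-0.01,0.035,0.03,0,0.0854,-0.01,0.035,0.03,0,0.0854,-0.01,0.035,0.03,0,0.0854,-0.01,0.035,0.03,0,0.0854,-0.01,0.02,0.0,0,0.0854]}}

```text
clock: 3.27
tool_pos: [0.5299, 0.147, 0.3416]
tcp_rot: [0.001, 0.706, 0.708, 0.003]
force: [0.1, 0.9, -0.2]
gripper_width: 1.0
grip_force: 0.0
```

{"name": "send_rows", "arguments": {"steps": [0,0,0,0,0.0854,0,0,0,0,0.0854,0,0,0,0,0.0854]}}

```text
clock: 3.52
tool_pos: [0.5298, 0.1429, 0.337]
tcp_rot: [0.0, 0.707, 0.707, -0.0]
force: [-0.5, -0.7, 0.4]
gripper_width: 1.0
grip_force: 0.0
```

Run:
```python
from h import *
np.set_printoptions(precision=3,suppress=True)
print(ctrl.read_state()['tool_pos'])
w=cap('wrist','wrist1.png'); s=cap('side','side1.png')
for q in ['lid_bar','pocket','case_floor','jar']:
    for n in ['wrist','side']:
        r=ctrl.search_frame(q,n); print(q,n,[(np.round(a['centre'],3).tolist(),round(a['score'],2)) for a in r[:2]])
for n in ['wrist','side']:
    m=ctrl.masks_of('lid_bar',n)[:1]
    for a in m:
        v,u=np.nonzero(a['pixels']); print(n,a['score'],len(u),u.min(),u.max(),v.min(),v.max(),u.mean(),v.mean())
```

```text
[0.53  0.143 0.337]
lid_bar wrist [([0.491, 0.212, 0.141], 0.69)]
lid_bar side [([0.488, 0.245, 0.138], 0.88), ([0.714, -0.032, 0.033], 0.66)]
pocket wrist [([0.568, -0.059, 0.067], 0.68), ([0.491, 0.209, 0.138], 0.56)]
pocket side [([0.48, 0.289, 0.134], 0.6)]
case_floor wrist [([0.49, 0.213, 0.143], 0.75)]
case_floor side [([0.481, 0.288, 0.137], 0.91)]
jar wrist [([0.459, -0.023, 0.019], 0.29)]
jar side [([0.405, 0.464, 0.075], 0.73)]
wrist 0.84 36467 214 370 0 242 291.35991444319524 119.08221131433899
side 0.87 5563 277 372 215 310 326.5002696386842 262.4364551500989
```

View pics/wrist1.png

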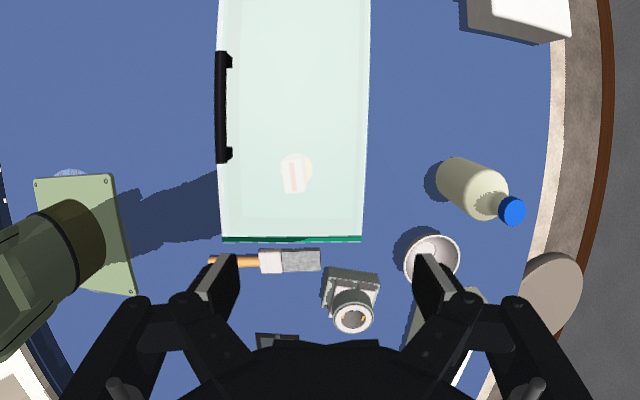

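Run:
```python
from h import *
np.set_printoptions(precision=4,suppress=True)
w=cap('wrist'); s=cap('side')
def dark(c,u0,u1,v0,v1):
    g=c['img'][v0:v1,u0:u1].max(2)<50
    n,l,st,ce=cv2.connectedComponentsWithStats(g.astype(np.uint8)); k=1+np.argmax(st[1:,4]); v,u=np.nonzero(l==k); return u+u0,v+v0
uw,vw=dark(w,205,240,40,175); us,vs=dark(s,325,375,220,295)
print('w',uw.min(),uw.max(),vw.min(),vw.max(),len(uw),'s',us.min(),us.max(),vs.min(),vs.max(),len(us))
def ends(u,v,w=None):
    hi=v<=v.min()+3; lo=v>=v.max()-3
    return (u[hi].mean(),v.min()),(u[lo].mean(),v.max())
# wrist: left (bar) part only
k=uw<=np.percentile(uw,60)
for a in (1,):
    W=ends(uw[uw<226],vw[uw<226]); S=ends(us,vs); print(W,S)
    p1,e1=meet([ray(w,*W[0],True),ray(s,*S[1])]); p2,e2=meet([ray(w,*W[1],True),ray(s,*S[0])])
    print('+y end',p1,e1,'-y end',p2,e2,'mid',(p1+p2)/2)
    print('mid ray',meet([ray(w,(W[0][0]+W[1][0])/2,(W[0][1]+W[1][1])/2,True),ray(s,np.median(us),np.median(vs))]))
for uv in [(222,240),(361,240),(220,2),(370,2)]: print(uv,onz(w,*uv,.125,True),onz(w,*uv,.15,True))
cv2.imwrite('pics/sidecrop1.png',cv2.resize(s['img'][190:360,250:400,::-1],None,fx=4,fy=3.5))
# arbor stripe
print('sleeve',[onz(w,353,316,.103,True)])
```

```text
w 215 232 52 163 1345 s 345 358 237 275 134
((np.float64(220.475), np.int64(52)), (np.float64(220.65714285714284), np.int64(163))) ((np.float64(356.7142857142857), np.int64(237)), (np.float64(346.8), np.int64(275)))
+y end [0.4204 0.2873 0.1622] [np.float64(0.0006223735169620276), np.float64(0.000622373516961991)] -y end [0.4252 0.1711 0.1852] [np.float64(0.00043577540319441124), np.float64(0.0004357754031944381)] mid [0.4228 0.2292 0.1737]
mid ray (array([0.427 , 0.2262, 0.1841]), [np.float64(0.00012368401371764496), np.float64(0.00012368401371769662)])
(222, 240) [0.3952 0.0606 0.125 ] [0.4047 0.0716 0.15  ]
(361, 240) [0.5744 0.0624 0.125 ] [0.5713 0.0734 0.15  ]
(220, 2) [0.4043 0.3602 0.125 ] [0.4131 0.3502 0.15  ]
(370, 2) [0.5808 0.3521 0.125 ] [0.5772 0.3427 0.15  ]
sleeve [array([ 0.5715, -0.074 ,  0.103 ])]
```

View pics/sidecrop1.png

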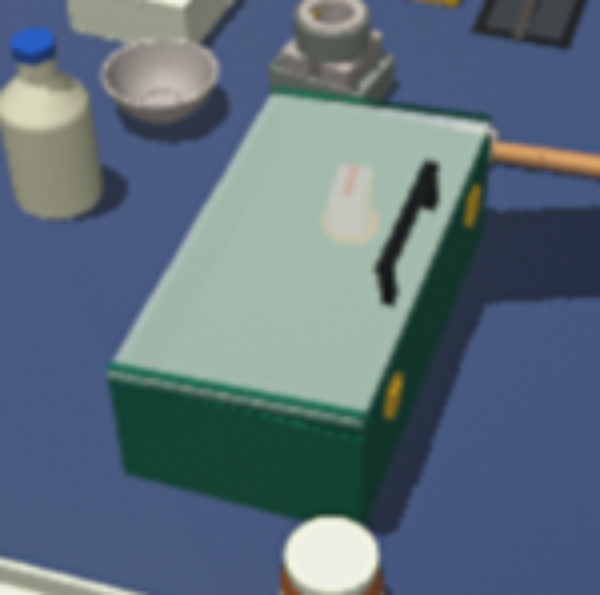

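{"name": "send_rows", "arguments": {"steps": [-0.026,0.02,-0.015,0,0.0854,-0.026,0.02,-0.015,0,0.0854,-0.026,0.02,-0.015,0,0.0854,-0.025,0.019,-0.015,0,0.0854,0,0,-0.025,0,0.0854]}}

```text
clock: 4.63
tool_pos: [0.4232, 0.2266, 0.2532]
tcp_rot: [-0.001, 0.705, 0.709, 0.001]
force: [0.1, 0.6, -0.3]
gripper_width: 1.003
grip_force: 0.0
```

Run:
```python
from h import *
print(ctrl.read_state()['tool_pos'])
w=cap('wrist','wrist2.png'); s=cap('side')
print(ctrl.read_state()['tool_pos'])
for p in [(.427,.222,.184),(.427,.282,.184),(.427,.162,.184)]: print(proj(w,p,True),proj(s,p))
```

```text
[0.42315394 0.22660791 0.2531539 ]
[0.42531091 0.2227829  0.25043398]
(np.float64(330.47034240740106), np.float64(222.9540347346816)) (np.float64(351.35016709329705), np.float64(250.41840442104123))
(np.float64(331.35971413084894), np.float64(140.34068551326257)) (np.float64(345.2439146322527), np.float64(267.25573561715237))
(np.float64(329.53079667262506), np.float64(292.19927279460245)) (np.float64(357.0141739313737), np.float64(234.80051773225145))
```

View pics/wrist2.png

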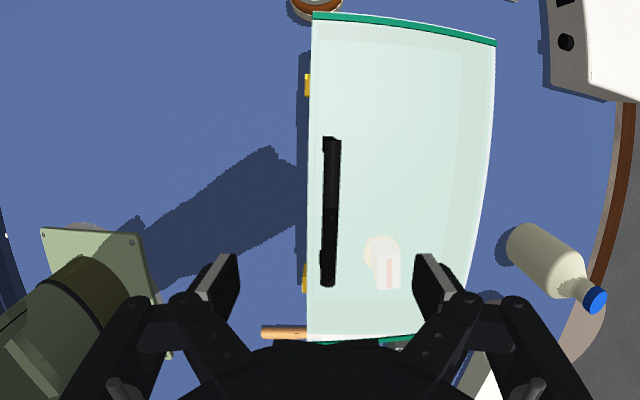

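{"name": "send_rows", "arguments": {"steps": [0.001,0,-0.03,0,0.0854,0,0,-0.03,0,0.0854,0,0,-0.025,0,0.0854,0,0,0,0,0.0854,0,0,0,0,0]}}

```text
clock: 5.15
tool_pos: [0.4283, 0.2221, 0.1679]
tcp_rot: [0.0, 0.708, 0.707, -0.001]
force: [-0.2, 0.4, 1.4]
gripper_width: 0.881
grip_force: 0.0
```

{"name": "send_rows", "arguments": {"steps": [0,0,0,0,0,0,0,0,0,0,0,0,0,0,0,0,0,0,0,0,0,0,0,0,0]}}

```text
clock: 5.57
tool_pos: [0.4274, 0.2227, 0.1678]
tcp_rot: [-0.0, 0.707, 0.707, -0.0]
force: [-37.6, 2.2, 15.1]
gripper_width: 0.142
grip_force: 19.8
```

Run:
```python
from h import *
s=ctrl.read_state(); print(s['clock'],s['tool_pos'],s['force'],s['gripper_width'],s['grip_force'])
x0,z0=s['tool_pos'][0],s['tool_pos'][2]+.019
# hinge: dist .1609, height .1255
a=np.arcsin((z0-.1255)/.1609); print('phi',np.degrees(np.pi-a),'lid',(np.pi-a)*-1+np.radians(164.5),'hinge x',x0+.1609*np.cos(a))
hx=x0+.1609*np.cos(a); ph=np.pi-a
P=[]; 
n=10; end=np.radians(164.5)-1.68
for k in range(n+1):
    t=ph+(end-ph)*k/n; P.append((hx+.1609*np.cos(t),.1255+.1609*np.sin(t)))
print(np.round(np.diff(P,axis=0),4).tolist())
```

```text
5.5667 [0.42735936 0.22267412 0.16775773] [-37.60164104   2.18580556  15.14231803] 0.1418686557301779 19.79232609272003
phi 157.62175844237967 lid 0.12004796192797773 hinge x 0.5761420882384282
[[0.0113, 0.0224], [0.0147, 0.0203], [0.0176, 0.0178], [0.0202, 0.0149], [0.0223, 0.0115], [0.0238, 0.0079], [0.0247, 0.0041], [0.0251, 0.0003], [0.0248, -0.0036], [0.0239, -0.0075]]
```

{"name": "send_rows", "arguments": {"steps": [0,0,0,0,0,0.005,0,0.011,0,0,0.006,0,0.011,0,0,0.007,0,0.0105,0,0,0.0075,0,0.01,0,0]}}

```text
clock: 5.98
tool_pos: [0.4493, 0.2222, 0.2101]
tcp_rot: [-0.002, 0.707, 0.707, -0.004]
force: [-26.4, -4.5, 13.3]
gripper_width: 0.112
grip_force: 59.0
```

{"name": "send_rows", "arguments": {"steps": [0.0085,0,0.009,0,0,0.009,0,0.0088,0,0,0.01,0,0.0077,0,0,0.0102,0,0.0072,0,0,0.011,0,0.006,0,0]}}

```text
clock: 6.4
tool_pos: [0.4993, 0.2227, 0.2507]
tcp_rot: [-0.002, 0.707, 0.707, -0.002]
force: [-28.4, -3.6, 42.6]
gripper_width: 0.115
grip_force: 64.9
```

Run:
```python
from h import *
s=ctrl.read_state(); print(s['clock'],s['tool_pos'],s['force'],s['gripper_width'],s['grip_force'])
x,z=s['tool_pos'][0],s['tool_pos'][2]+.019
print(np.hypot(x-.576,z-.1255), 'lid',np.radians(164.5)-np.arctan2(z-.1255,x-.576))
```

```text
6.4 [0.49927735 0.22273715 0.25068981] [-28.37319671  -3.60210928  42.62829411] 0.11458551243771298 64.9487167596817
0.16333116081727977 lid 0.8112777063675716
```

{"name": "send_rows", "arguments": {"steps": [0,0,0,0,0.03,0,0,0,0,0.03,0,0,0,0,0.03,0.011,0,0.0055,0,0.03,0.012,0,0.0045,0,0.03]}}

```text
clock: 6.82
tool_pos: [0.5243, 0.2229, 0.2586]
tcp_rot: [-0.0, 0.707, 0.707, -0.001]
force: [-3.1, -0.3, 1.6]
gripper_width: 0.353
grip_force: 1.5
```

{"name": "send_rows", "arguments": {"steps": [0.012,0,0.0037,0,0.03,0.0123,0,0.0024,0,0.03,0.0125,0,0.0017,0,0.03,0.0125,0,0.0004,0,0.03,0.0125,0,0.0,0,0.03]}}

```text
clock: 7.23
tool_pos: [0.5868, 0.2227, 0.2666]
tcp_rot: [-0.0, 0.707, 0.707, -0.0]
force: [-1.8, -0.4, 2.1]
gripper_width: 0.349
grip_force: 0.8
```

{"name": "send_rows", "arguments": {"steps": [0.0125,0,-0.0015,0,0.03,0.012,0,-0.002,0,0.03,0.012,0,-0.003,0,0.03,0.009,0,-0.004,0,0.03,0,0,0,0,0.03]}}

```text
clock: 7.65
tool_pos: [0.6326, 0.2223, 0.2546]
tcp_rot: [-0.0, 0.707, 0.707, -0.001]
force: [-0.3, -0.4, -0.3]
gripper_width: 0.352
grip_force: 0.0
```

Run:
```python
from h import *
s=ctrl.read_state(); print(s['clock'],s['tool_pos'],s['force'],s['gripper_width'],s['grip_force'],s['joint_positions'])
w=cap('wrist','wrist3.png')
```

```text
7.65 [0.63264199 0.22227356 0.25456264] [-0.31834788 -0.37558656 -0.26590015] 0.3523386085020687 0.0 [-0.37876067  0.85911136 -0.01861998  1.02470898  0.01505497  1.25986495
 -0.39610968]
```

View pics/wrist3.png

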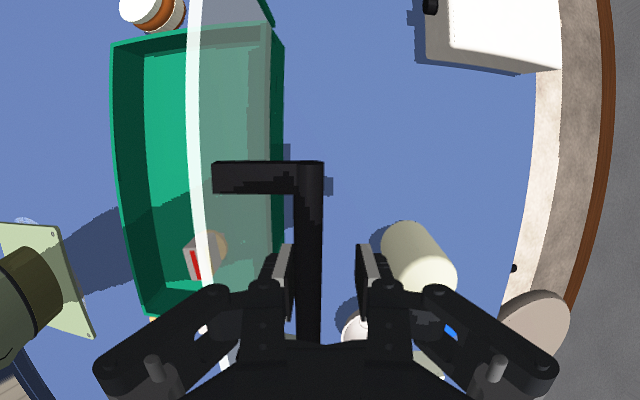

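{"name": "send_rows", "arguments": {"steps": [0.006,0,-0.002,0,0.03,0.006,0,-0.002,0,0.03,0,0,0,0,0.03]}}

```text
clock: 7.95
tool_pos: [0.6411, 0.2233, 0.2519]
tcp_rot: [-0.003, 0.707, 0.708, -0.003]
force: [-20.3, -2.1, 6.6]
gripper_width: 0.351
grip_force: 10.3
```

{"name": "send_rows", "arguments": {"steps": [0.006,0,-0.002,0,0.03,0,0,0,0,0.03]}}

```text
clock: 8.12
tool_pos: [0.6421, 0.2235, 0.2512]
tcp_rot: [-0.006, 0.706, 0.708, -0.007]
force: [-75.8, -11.4, 40.1]
gripper_width: 0.357
grip_force: 38.6
```

{"name": "send_rows", "arguments": {"steps": [-0.014,0,0.002,0,0.03,0,0,0.03,0,0.03,0,0,0.035,0,0.03,0,0,0.035,0,0.03,-0.02,-0.01,0.01,0,0.06]}}

```text
clock: 8.53
tool_pos: [0.6197, 0.215, 0.369]
tcp_rot: [0.002, 0.707, 0.707, 0.006]
force: [1.0, 0.1, -0.1]
gripper_width: 0.479
grip_force: 0.0
```

{"name": "send_rows", "arguments": {"steps": [-0.03,-0.018,0,0,0.0854,-0.03,-0.018,0,0,0.0854,-0.03,-0.018,0,0,0.0854,-0.03,-0.018,0,0,0.0854,0,0,-0.03,0,0.0854]}}

```text
clock: 8.95
tool_pos: [0.4991, 0.1417, 0.3376]
tcp_rot: [0.002, 0.708, 0.706, 0.003]
force: [2.5, 0.6, 1.3]
gripper_width: 0.999
grip_force: 0.0
```

{"name": "send_rows", "arguments": {"steps": [0,0,-0.025,0,0.0854,0,0,0,0,0.0854,0,0,0,0,0.0854]}}

```text
clock: 9.2
tool_pos: [0.5014, 0.1441, 0.3077]
tcp_rot: [-0.0, 0.707, 0.707, -0.0]
force: [0.5, 0.7, 0.5]
gripper_width: 0.999
grip_force: 0.0
```

Run:
```python
from h import *
s=ctrl.read_state(); print(s['clock'],s['tool_pos'],s['force'])
w=cap('wrist','wrist4.png'); 
for q in ['arbor_grip','pocket','case_floor']:
    r=ctrl.search_frame(q,'wrist'); print(q,[(np.round(a['centre'],4).tolist(),round(a['score'],2)) for a in r[:2]])
i=w['img'].astype(int); m=(i[:,:,0]>130)&(i[:,:,1]<80)&(i[:,:,2]<80)
n,l,st,ce=cv2.connectedComponentsWithStats(m.astype(np.uint8)); print(st[1:][st[1:,4]>30],ce[1:][st[1:,4]>30])
for k in range(1,n):
    if st[k,4]>100:
        v,u=np.nonzero(l==k); P=np.array([onz(w,a,b,.116,True)[:2] for a,b in zip(u,v)]); c=P.mean(0); ev,V=np.linalg.eigh(np.cov((P-c).T)); print(c,np.degrees(np.arctan2(V[1,1],V[0,1])),np.sqrt(ev*12))
        e=[np.percentile((P-c)@V[:,1],q) for q in (1,99)]; print(e, c+V[:,1]*np.mean(e))
```

```text
9.2 [0.50144234 0.14411268 0.30773785] [0.50346856 0.69471504 0.46090181]
arbor_grip [([0.4928, 0.1418, 0.1168], 0.83), ([0.7461, -0.0156, 0.0472], 0.25)]
pocket [([0.5674, 0.2094, 0.1143], 0.69), ([0.5852, 0.2135, 0.254], 0.44)]
case_floor [([0.5668, 0.2094, 0.1154], 0.64)]
[[313 168   7  31 125]] [[315.44  183.864]]
[0.49025072 0.1396851 ] 94.8281518209929 [0.00467693 0.03434724]
[np.float64(-0.016323232200032466), np.float64(0.01700131624451329)] [0.49022218 0.14002293]
```

View pics/wrist4.png

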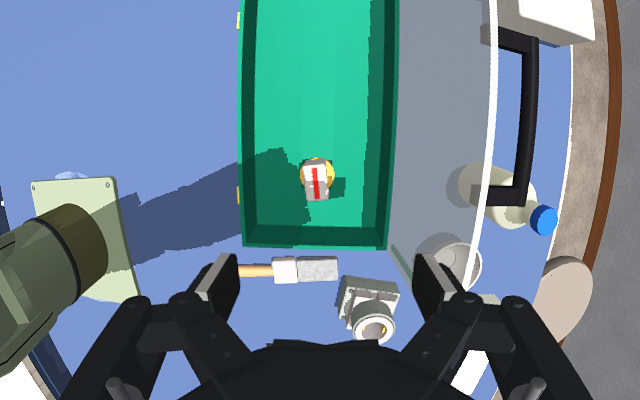

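{"name": "send_rows", "arguments": {"steps": [-0.0055,-0.002,-0.035,2.4,0.0854,-0.0055,-0.002,-0.035,2.4,0.0854,0,0,-0.035,0,0.0854,0,0,-0.035,0,0.0854,0,0,-0.025,0,0.0854]}}

```text
clock: 9.82
tool_pos: [0.4907, 0.14, 0.1406]
tcp_rot: [-0.0, 0.677, 0.736, -0.0]
force: [0.3, 0.0, -0.8]
gripper_width: 1.0
grip_force: 0.0
```

{"name": "send_rows", "arguments": {"steps": [0,0,-0.02,0,0.0854,0,0,0,0,0.0854,0,0,0,0,0.0854]}}

```text
clock: 10.07
tool_pos: [0.4912, 0.1401, 0.1228]
tcp_rot: [-0.0, 0.677, 0.736, -0.0]
force: [-0.1, 0.3, 0.6]
gripper_width: 0.997
grip_force: 0.0
```

Run:
```python
from h import *
s=ctrl.read_state(); print(s['clock'],s['tool_pos'],s['tcp_rot'],s['force'])
w=cap('wrist','wrist5.png'); 
i=w['img'].astype(int); m=(i[:,:,0]>130)&(i[:,:,1]<80)&(i[:,:,2]<80)
n,l,st,ce=cv2.connectedComponentsWithStats(m.astype(np.uint8))
for k in range(1,n):
    if st[k,4]>100:
        v,u=np.nonzero(l==k); print(st[k]); P=np.array([onz(w,a,b,.116,True)[:2] for a,b in zip(u,v)]); c=P.mean(0); ev,V=np.linalg.eigh(np.cov((P-c).T)); print(c,np.degrees(np.arctan2(V[1,1],V[0,1])),np.sqrt(ev*12))
        print([np.percentile((P-c)@V[:,1],q) for q in (1,99)])
```

```text
10.0667 [0.49117337 0.14012314 0.12275917] [-1.16552361e-04  6.76879020e-01  7.36094232e-01 -2.45549699e-04] [-0.11020749  0.31714304  0.61899821]
[318 223  11  60 596]
[0.4901599  0.14103931] 95.59036766740752 [0.00541181 0.0356886 ]
[np.float64(-0.01813346884617827), np.float64(0.016843875539378158)]
```

View pics/wrist5.png

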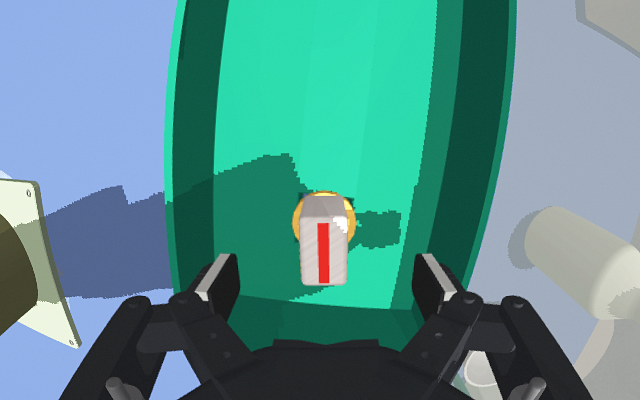

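```bash
cat > crops.py <<'E'
from h import *
np.set_printoptions(precision=4,suppress=True)
im=cv2.imread('pics/wrist0.png'); a=cv2.resize(im[195:310,270:385],(480,480),interpolation=cv2.INTER_CUBIC)
s=cap('scene','scene5.png'); b=cv2.resize(s['img'][215:280,255:320,::-1],(320,320),interpolation=cv2.INTER_CUBIC)
d=cap('side','side5.png'); e=cv2.resize(d['img'][180:230,310:360,::-1],(320,240),interpolation=cv2.INTER_CUBIC)
o=np.zeros((560,800,3),np.uint8); o[:480,:480]=a; o[:320,480:]=b; o[320:,480:]=e; cv2.imwrite('pics/sleeve.png',o)
for n in ['scene','side']:
    for q in ['sleeve','sleeve_mouth']:
        r=ctrl.masks_of(q,n)[:1]
        for m in r:
            v,u=np.nonzero(m['pixels']); print(n,q,round(m['score'],2),len(u),u.min(),u.max(),v.min(),v.max())
E
python3 crops.py
```

```text
scene sleeve 0.78 1474 266 307 223 272
scene sleeve_mouth 0.91 1379 266 306 223 272
side sleeve_mouth 0.66 10376 263 372 173 338
```

View pics/sleeve.png

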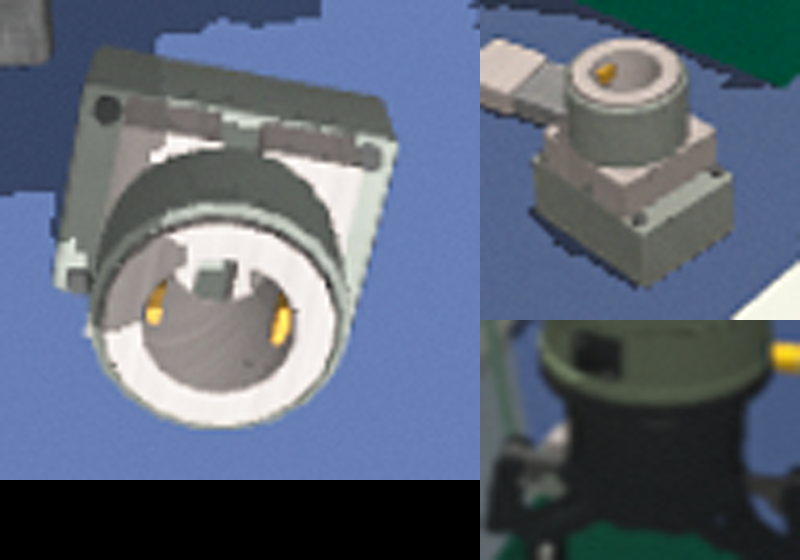

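{"name": "send_rows", "arguments": {"steps": [-0.001,0.0005,-0.023,0,0.0854,0,0,-0.022,0,0.0854,0,0,0,0,0.0854,0,0,0,0,0,0,0,0,0,0]}}

```text
clock: 10.83
tool_pos: [0.4904, 0.1406, 0.0784]
tcp_rot: [0.0, 0.677, 0.736, 0.0]
force: [-0.5, 0.3, 1.0]
gripper_width: 0.75
grip_force: 0.0
```

{"name": "send_rows", "arguments": {"steps": [0,0,0,0,0,0,0,0,0,0,0,0,0,0,0,0,0,0,0,0,0,0,0,0,0]}}

```text
clock: 11.25
tool_pos: [0.4903, 0.1406, 0.0781]
tcp_rot: [0.0, 0.677, 0.736, 0.0]
force: [-2.4, -0.9, 12.0]
gripper_width: 0.299
grip_force: 58.0
```

```bash
cat > s.py <<'E'
from h import *
np.set_printoptions(precision=4,suppress=True)
s=ctrl.capture('scene')
# wrist0 extrinsics from pose
w=ctrl.capture('wrist'); st=ctrl.read_state()
from scipy.spatial.transform import Rotation as R
def T(p,q): M=np.eye(4); M[:3,:3]=R.from_quat([q[1],q[2],q[3],q[0]]).as_matrix(); M[:3,3]=p; return M
rel=np.array(w['extrinsics'])@T(st['tool_pos'],st['tcp_rot'])   # tcp->cam
w0=dict(w); w0['extrinsics']=rel@np.linalg.inv(T([.575,0,.231],[0,.70711,.70711,0]))
k=115/480; px=lambda x,y:(270+x*k,195+y*k)
print('bolts',[onz(w0,*px(*a),.04,True)[:2] for a in [(108,108),(372,155),(75,278)]])
B=[onz(w0,*px(*a),.04,True)[:2] for a in [(85,95),(392,143),(57,280)]]
print('foot corners',B,'yaw',np.degrees(np.arctan2(*(B[1]-B[0])[::-1])),np.degrees(np.arctan2(*(B[0]-B[2])[::-1]))-90, np.linalg.norm(B[1]-B[0]))
print('rim edges',[onz(w0,*px(*a),.103,True)[:2] for a in [(92,318),(350,318),(220,428),(220,215)]])
print('bore edges',[onz(w0,*px(*a),.103,True)[:2] for a in [(145,318),(297,318),(220,393),(220,243)]])
print('scene rim', [onz(s,255+(x-480)*65/320,215+y*65/320,.103)[:2] for x,y in [(567,88),(688,88),(628,38),(628,132)]])
print('meet',meet([ray(w0,*px(220,320),True),ray(s,255+(628-480)*65/320,215+83*65/320)]))
print(st['joint_positions'])
E
python3 s.py
```

```text
bolts [array([ 0.5412, -0.0478]), array([ 0.6146, -0.0618]), array([ 0.5296, -0.1008])]
foot corners [array([ 0.5349, -0.0441]), array([ 0.6201, -0.0583]), array([ 0.5243, -0.1016])] yaw -9.461403221637754 -10.438363954794994 0.08636928208726166
rim edges [array([ 0.5418, -0.0787]), array([ 0.6037, -0.0786]), array([ 0.5724, -0.1104]), array([ 0.5726, -0.0511])]
bore edges [array([ 0.5546, -0.0785]), array([ 0.5909, -0.0784]), array([ 0.5725, -0.0998]), array([ 0.5726, -0.0583])]
scene rim [array([ 0.5623, -0.1139]), array([ 0.6138, -0.0806]), array([ 0.5623, -0.0627]), array([ 0.6098, -0.1257])]
meet (array([ 0.5745, -0.0834,  0.0925]), [np.float64(0.0023666729003474062), np.float64(0.002366672900347346)])
[-0.3227  0.8574 -0.0353  1.8766  0.0673  0.4077 -0.3242]
```

{"name": "send_rows", "arguments": {"steps": [0,0,0.015,0,0,0,0,0.035,0,0,0,0,0.038,0,0,0,0,0.038,0,0,0,0,0.034,0,0]}}

```text
clock: 11.77
tool_pos: [0.4896, 0.1404, 0.2399]
tcp_rot: [0.0, 0.677, 0.736, 0.0]
force: [1.2, -0.1, -3.8]
gripper_width: 0.298
grip_force: 60.1
```

{"name": "send_rows", "arguments": {"steps": [0.005,-0.035,0,0,0,0.005,-0.035,0,0,0,0.005,-0.035,0,0,0,0.005,-0.035,0,0,0,0,-0.02,0,0,0]}}

```text
clock: 12.18
tool_pos: [0.51, -0.0236, 0.2375]
tcp_rot: [0.001, 0.678, 0.735, -0.001]
force: [0.5, -1.3, -3.7]
gripper_width: 0.297
grip_force: 60.1
```

{"name": "send_rows", "arguments": {"steps": [0,0,0,0,0,0,0,0,0,0,0,0,0,0,0]}}

```text
clock: 12.43
tool_pos: [0.5099, -0.0188, 0.2374]
tcp_rot: [-0.0, 0.677, 0.736, 0.0]
force: [1.2, 0.3, -3.2]
gripper_width: 0.298
grip_force: 60.1
```

```bash
cat > rim.py <<'E'
import sys
from h import *
np.set_printoptions(precision=4,suppress=True)
s=ctrl.read_state(); print(s['clock'],s['tool_pos'],s['tcp_rot'],s['force'],s['gripper_width'])
w=cap('wrist',sys.argv[1]); c0=[float(x) for x in sys.argv[2:4]]
p=proj(w,(*c0,.103),True); print('expected',p)
r=ctrl.search_frame('sleeve_mouth','wrist'); print([(np.round(a['centre'],4).tolist(),round(a['score'],2)) for a in r[:2]])
# rectified top-down image of plane z=.103, 0.25 mm/px, 160 mm square
n=400; sc=.0004; g=np.zeros((n,n,2),np.float32)
for i in range(n):
    for j in range(n): g[i,j]=proj(w,(c0[0]+(j-n/2)*sc,c0[1]-(i-n/2)*sc,.103),True)
o=cv2.remap(w['img'],g[...,0],g[...,1],cv2.INTER_CUBIC); cv2.imwrite('pics/rect_'+sys.argv[1],o[:,:,::-1])
E
python3 rim.py w6.png 0.5725 -0.080
python3 - <<'E'
import cv2,numpy as np
a=cv2.imread('pics/w6.png')[100:400,200:600]; b=cv2.imread('pics/rect_w6.png')
o=np.zeros((400,800,3),np.uint8); o[:300,:400]=a; o[:,400:]=b; cv2.imwrite('pics/v6.png',o)
E
```

```text
12.4333 [ 0.5099 -0.0188  0.2374] [-0.0002  0.6767  0.7363  0.0001] [ 1.1695  0.2887 -3.1535] 0.29820262253867713
expected (np.float64(381.8799960122317), np.float64(257.0818267627547))
[([0.5778, -0.0551, 0.0668], 0.66), ([0.4509, -0.0262, 0.0212], 0.41)]
```

View pics/v6.png

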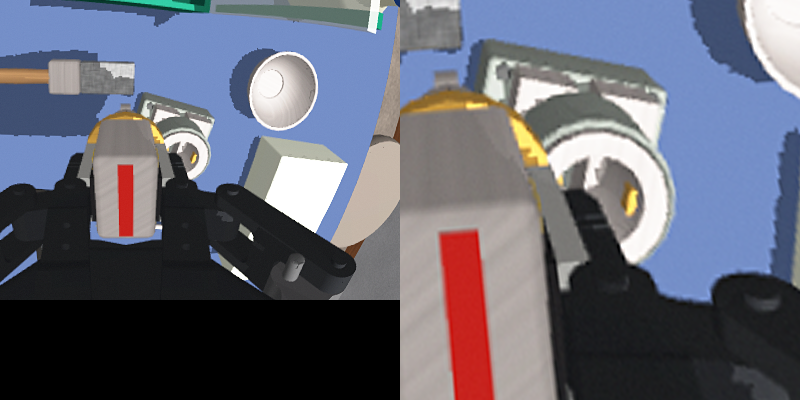

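{"name": "send_rows", "arguments": {"steps": [0.01,0,0,7,0,0.01,0,0,7,0,0.01,0,0,7,0,0.01,0,0,7,0,0.01,0,0,7,0]}}

```text
clock: 12.95
tool_pos: [0.5604, -0.0185, 0.2374]
tcp_rot: [-0.0, 0.421, 0.907, 0.0]
force: [0.4, -0.5, -3.2]
gripper_width: 0.294
grip_force: 60.0
```

{"name": "send_rows", "arguments": {"steps": [0.01,0,0,7,0,0,0,0,7,0,0,0,0,7,0,0,0,0,7,0,0,0,0,7,0]}}

```text
clock: 13.37
tool_pos: [0.5699, -0.0186, 0.2373]
tcp_rot: [-0.0, 0.129, 0.992, -0.0]
force: [-0.1, 0.0, -3.8]
gripper_width: 0.296
grip_force: 60.0
```

{"name": "send_rows", "arguments": {"steps": [0,0,0,0,0,0,0,0,0,0,0,0,0,0,0]}}

```text
clock: 13.62
tool_pos: [0.5699, -0.0191, 0.2373]
tcp_rot: [-0.0, 0.134, 0.991, -0.0]
force: [0.8, -0.3, -2.9]
gripper_width: 0.297
grip_force: 60.2
```

```bash
python3 rim.py w7.png 0.5725 -0.080
python3 - <<'E'
import cv2,numpy as np
from h import *
from scipy.optimize import least_squares
for f in ['w6','w7']:
    b=cv2.imread(f'pics/rect_{f}.png').astype(int)
    hsv=cv2.cvtColor(b.astype(np.uint8),cv2.COLOR_BGR2HSV)
    P=[]
    for t in np.arange(0,360,4):
        d=np.array([np.cos(np.radians(t)),-np.sin(np.radians(t))]); 
        for r in np.arange(95,55,-.5):   # from blue outside to non-blue
            x,y=(200+d*r).astype(int)
            if hsv[y,x,2]>190 and hsv[y,x,1]<40: 
                P.append((t,r)); break
    print(f,[(t,round(r*.4,1)) for t,r in P if r<94.5][::2])
a=cv2.imread('pics/w7.png')[60:400,200:600]; b=cv2.imread('pics/rect_w7.png')
o=np.zeros((400,800,3),np.uint8); o[:340,:400]=a; o[:,400:]=b; cv2.imwrite('pics/v7.png',o)
E
```

```text
13.6167 [ 0.5699 -0.0191  0.2373] [-0.0001  0.1341  0.991  -0.0001] [ 0.7567 -0.3113 -2.9233] 0.29701224754889954
expected (np.float64(263.48881189787767), np.float64(211.4570120655968))
[([0.5625, -0.0762, 0.0855], 0.83)]
w6 [(np.int64(0), np.float64(29.4)), (np.int64(8), np.float64(30.2)), (np.int64(16), np.float64(29.8)), (np.int64(24), np.float64(30.2)), (np.int64(32), np.float64(30.0)), (np.int64(40), np.float64(30.2)), (np.int64(48), np.float64(35.2)), (np.int64(84), np.float64(31.2)), (np.int64(92), np.float64(31.2)), (np.int64(100), np.float64(31.6)), (np.int64(108), np.float64(31.4)), (np.int64(116), np.float64(32.0)), (np.int64(124), np.float64(31.4)), (np.int64(132), np.float64(32.2)), (np.int64(140), np.float64(27.0)), (np.int64(296), np.float64(27.4)), (np.int64(304), np.float64(28.8)), (np.int64(312), np.float64(28.4)), (np.int64(320), np.float64(28.6)), (np.int64(328), np.float64(28.6)), (np.int64(336), np.float64(29.6)), (np.int64(344), np.float64(27.8)), (np.int64(352), np.float64(29.8))]
w7 [(np.int64(0), np.float64(29.4)), (np.int64(8), np.float64(29.8)), (np.int64
[... 714 characters left out ...]
 (np.int64(204), np.float64(37.2)), (np.int64(212), np.float64(32.4)), (np.int64(220), np.float64(32.8)), (np.int64(228), np.float64(32.2)), (np.int64(236), np.float64(32.2)), (np.int64(244), np.float64(32.0)), (np.int64(252), np.float64(31.8)), (np.int64(260), np.float64(31.6)), (np.int64(268), np.float64(31.2)), (np.int64(276), np.float64(29.2)), (np.int64(284), np.float64(29.2)), (np.int64(292), np.float64(31.0)), (np.int64(300), np.float64(30.4)), (np.int64(308), np.float64(29.2)), (np.int64(316), np.float64(30.0)), (np.int64(324), np.float64(28.6)), (np.int64(332), np.float64(29.8)), (np.int64(340), np.float64(28.0)), (np.int64(348), np.float64(29.8)), (np.int64(356), np.float64(29.6))]
```

View pics/v7.png

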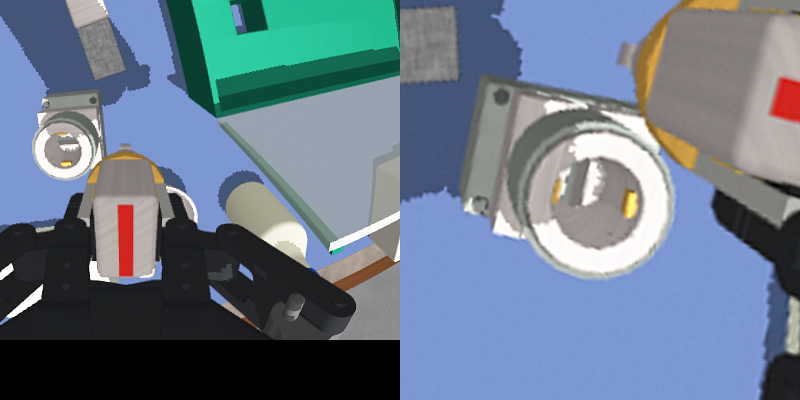

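{"name": "send_rows", "arguments": {"steps": [0.002,-0.031,0,0,0,0,-0.03,0,0,0,0,0,-0.03,0,0,0,0,-0.03,0,0,0,0,-0.02,0,0]}}

```text
clock: 14.13
tool_pos: [0.5713, -0.0808, 0.1552]
tcp_rot: [-0.001, 0.134, 0.991, -0.0]
force: [0.3, 0.2, -3.9]
gripper_width: 0.295
grip_force: 60.2
```

{"name": "send_rows", "arguments": {"steps": [0,0,-0.005,0,0,0,0,-0.005,0,0,0,0,-0.005,0,0,0,0,0,0,0,0,0,0,0,0]}}

```text
clock: 14.55
tool_pos: [0.5723, -0.0804, 0.1431]
tcp_rot: [0.001, 0.132, 0.991, -0.0]
force: [-0.0, 0.7, -4.3]
gripper_width: 0.297
grip_force: 60.2
```

{"name": "send_rows", "arguments": {"steps": [0,0,-0.003,0,0,0,0,-0.003,0,0,0,0,-0.003,0,0,0,0,0,0,0]}}

```text
clock: 14.88
tool_pos: [0.5722, -0.0805, 0.1337]
tcp_rot: [0.0, 0.132, 0.991, -0.0]
force: [-2.1, 0.9, 8.2]
gripper_width: 0.297
grip_force: 61.9
```

{"name": "send_rows", "arguments": {"steps": [0,0,-0.001,-7,0,0,0,0,-7,0,0,0,0,-7,0,0,0,0,-7,0,0,0,0,-7,0]}}

```text
clock: 15.3
tool_pos: [0.5727, -0.0794, 0.1334]
tcp_rot: [0.001, 0.427, 0.904, 0.001]
force: [-2.2, 6.1, 14.6]
gripper_width: 0.298
grip_force: 62.7
```

{"name": "send_rows", "arguments": {"steps": [0,0,0,-7,0,0,0,0,-7,0,0,0,0,-7,0,0,0,0,-7,0,0,0,0,0,0]}}

```text
clock: 15.72
tool_pos: [0.572, -0.0802, 0.1325]
tcp_rot: [0.0, 0.633, 0.774, -0.0]
force: [-2.0, 0.2, 0.3]
gripper_width: 0.296
grip_force: 60.7
```

{"name": "send_rows", "arguments": {"steps": [0,0,-0.001,-7,0,0,0,-0.001,-5,0,0,0,-0.001,-4,0,0,0,-0.001,-3,0,0,0,0,-2,0]}}

```text
clock: 16.13
tool_pos: [0.5719, -0.0805, 0.128]
tcp_rot: [-0.0, 0.761, 0.649, -0.0]
force: [0.7, 0.6, -3.8]
gripper_width: 0.301
grip_force: 60.4
```

{"name": "send_rows", "arguments": {"steps": [0,0,-0.002,0,0,0,0,-0.002,0,0,0,0,-0.002,0,0,0,0,0,0,0]}}

```text
clock: 16.47
tool_pos: [0.5719, -0.0805, 0.122]
tcp_rot: [-0.0, 0.761, 0.649, -0.0]
force: [0.0, 0.2, -5.2]
gripper_width: 0.299
grip_force: 60.4
```

{"name": "send_rows", "arguments": {"steps": [0,0,-0.002,0,0,0,0,-0.002,0,0,0,0,0,0,0]}}

```text
clock: 16.72
tool_pos: [0.5722, -0.0805, 0.1192]
tcp_rot: [0.0, 0.761, 0.648, 0.0]
force: [-4.2, 0.8, 18.8]
gripper_width: 0.296
grip_force: 62.9
```

{"name": "send_rows", "arguments": {"steps": [0,0,-0.0015,0,0,0,0,-0.0015,0,0,0,0,0,0,0]}}

```text
clock: 16.97
tool_pos: [0.5723, -0.0806, 0.1189]
tcp_rot: [0.001, 0.761, 0.648, 0.001]
force: [-21.2, 4.0, 75.7]
gripper_width: 0.295
grip_force: 70.2
```

{"name": "send_rows", "arguments": {"steps": [0,0,0.003,0,0,0,0,0,0,0.0854,0,0,0,0,0.0854,0,0,0,0,0.0854,0,0,0,0,0.0854]}}

```text
clock: 17.38
tool_pos: [0.5719, -0.0805, 0.1179]
tcp_rot: [-0.0, 0.762, 0.648, -0.0]
force: [-0.5, -0.5, 0.6]
gripper_width: 0.848
grip_force: 0.0
```

{"name": "send_rows", "arguments": {"steps": [0,0,0,0,0.0854,0,0,0.02,0,0.0854,0,0,0.035,0,0.0854,0,0,0.035,0,0.0854,0,0,0.03,0,0.0854]}}

```text
clock: 17.8
tool_pos: [0.5719, -0.0805, 0.2404]
tcp_rot: [0.0, 0.762, 0.648, 0.0]
force: [0.2, 0.2, 0.1]
gripper_width: 0.997
grip_force: 0.0
```

{"name": "send_rows", "arguments": {"steps": [-0.02,-0.034,0,0,0.0854,-0.02,-0.034,0,0,0.0854,-0.02,-0.034,0,0,0.0854,-0.02,-0.034,0,0,0.0854,-0.02,-0.034,0,0,0.0854]}}

```text
clock: 18.22
tool_pos: [0.4708, -0.2518, 0.2383]
tcp_rot: [-0.0, 0.761, 0.648, -0.0]
force: [0.7, -0.0, 0.5]
gripper_width: 1.001
grip_force: 0.0
```

{"name": "send_rows", "arguments": {"steps": [-0.018,-0.03,0,0,0.0854,0,0,0,0,0.0854,0,0,0,0,0.0854]}}

```text
clock: 18.47
tool_pos: [0.453, -0.2819, 0.2383]
tcp_rot: [-0.0, 0.763, 0.647, -0.0]
force: [-0.1, 1.9, 0.2]
gripper_width: 1.002
grip_force: 0.0
```

```bash
cat > obj.py <<'E'
from h import *
np.set_printoptions(precision=4,suppress=True)
RNG={'orange':((5,150,120),(16,255,255)),'yellow':((20,150,120),(32,255,255)),'red':((0,170,120),(4,255,255)),'blue':((105,200,150),(125,255,255))}
def blob(c,col,z,wrist=True,show=True,box=None):
    h=cv2.cvtColor(np.ascontiguousarray(c['img']),cv2.COLOR_RGB2HSV); m=cv2.inRange(h,*[np.array(a) for a in RNG[col]])
    n,l,st,ce=cv2.connectedComponentsWithStats(m); out=[]
    for k in np.argsort(-st[1:,4])[:2]+1:
        if k<n and st[k,4]>40:
            v,u=np.nonzero(l==k); P=np.array([onz(c,a,b,z,wrist)[:2] for a,b in zip(u,v)]).astype(np.float32)
            r=cv2.minAreaRect(P*1000); V=np.linalg.eigh(np.cov(P.T))[1][:,1]
            out.append((st[k].tolist(),np.round(P.mean(0),4),'rect',np.round(r[0],1),np.round(r[1],1),round(r[2],1),'pca',round(np.degrees(np.arctan2(V[1],V[0])),1)))
            if show: print(col,*out[-1])
    return out
E
python3 - <<'E'
from obj import *
s=ctrl.read_state(); print(s['clock'],s['tool_pos'],s['tcp_rot'],s['force'])
w=cap('wrist','w8.png'); blob(w,'orange',.036)
for z,c in ((.016,'yellow'),(.016,'red'),(.016,'blue')): blob(w,c,z)
for q in ['drift_grip','drift_nose','elevator_grip','curette_grip','rasp_grip','mat_top']:
    r=ctrl.search_frame(q,'wrist'); print(q,[(np.round(a['centre'],4).tolist(),round(a['score'],2)) for a in r[:1]])
sc=cap('scene','scene8.png'); 
for q in ['rasp_grip','drift_grip','elevator_grip','curette_grip','arbor_grip']:
    r=ctrl.search_frame(q,'scene'); print('scene',q,[(np.round(a['centre'],4).tolist(),round(a['score'],2)) for a in r[:1]])
a=cv2.imread('pics/w8.png'); b=cv2.resize(cv2.imread('pics/scene8.png')[200:280,250:330],(160,160)); o=np.zeros((400,800,3),np.uint8); o[:,:640]=a; o[:160,640:]=b; cv2.imwrite('pics/v8.png',o)
E
```

```text
18.4667 [ 0.453  -0.2819  0.2383] [-0.0001  0.7626  0.6469 -0.0002] [-0.0991  1.9186  0.2323]
orange [301, 205, 35, 50, 1258] [ 0.4337 -0.346 ] rect [ 433.5 -344.2] [60.4 36.1] 89.7 pca 87.4
yellow [372, 126, 42, 18, 614] [ 0.5397 -0.2453] rect [ 540.1 -245.3] [17.8 51.6] 87.3 pca 177.8
yellow [357, 130, 12, 15, 155] [ 0.5032 -0.2437] rect [ 503.5 -244. ] [16.7 13.1] 81.7 pca 88.1
red [386, 191, 39, 16, 499] [ 0.5464 -0.3272] rect [ 546.9 -327.2] [17.  50.1] 85.4 pca 175.3
red [372, 194, 10, 14, 129] [ 0.5103 -0.3248] rect [ 510.1 -324.5] [17.  11.4] 83.6 pca 85.4
drift_grip []
drift_nose [([0.4379, -0.3258, 0.0345], 0.89)]
elevator_grip [([0.5386, -0.2483, 0.0236], 0.77)]
curette_grip [([0.5504, -0.3296, 0.0164], 0.88)]
rasp_grip [([0.4381, -0.3292, 0.0351], 0.73)]
mat_top [([0.421, -0.2899, 0.0044], 0.57)]
scene rasp_grip []
scene drift_grip [([0.4351, -0.3403, 0.0244], 0.97)]
scene elevator_grip [([0.5478, -0.2522, 0.0142], 0.67)]
scene curette_grip [([0.5513, -0.3309, 0.0144], 0.53)]
scene arbor_grip [([0.577, -0.0939, 0.1333], 0.72)]
```

View pics/v8.png

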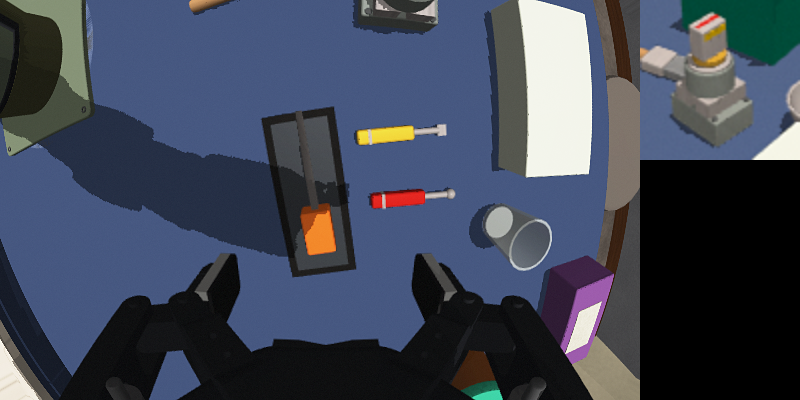

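```bash
cat > yaw.py <<'E'
from obj import *
def lsd(o,tag,sc=.4):
    g=cv2.cvtColor(o,cv2.COLOR_BGR2GRAY); L=cv2.createLineSegmentDetector().detect(g)[0][:,0]
    for x1,y1,x2,y2 in L:
        n=np.hypot(x2-x1,y2-y1)
        t=np.degrees(np.arctan2(-(y2-y1),x2-x1))%90; t=t-90
        if n>38 and -20<t<0: print(tag,[round(float(q)) for q in (x1,y1,x2,y2)],'len mm',round(n*sc,1),'yaw',round(t,2))
for f in ['w6','w7']: lsd(cv2.imread(f'pics/rect_{f}.png'),f)
s=ctrl.capture('scene'); n=400; g=np.zeros((n,n,2),np.float32)
for i in range(n):
    for j in range(n): g[i,j]=proj(s,(.5725+(j-n/2)*.0004,-.08-(i-n/2)*.0004,.04))
lsd(cv2.remap(s['img'],g[...,0],g[...,1],cv2.INTER_CUBIC)[:,:,::-1].copy(),'scene')
w=ctrl.capture('wrist'); 
for px in [(299,112),(298,112),(310,205)]: print(px,onz(w,*px,.006,True))
E
python3 yaw.py
```

```text
w6 [179, 88, 122, 77] len mm 23.4 yaw -11.06
w6 [262, 105, 203, 93] len mm 24.0 yaw -11.09
w6 [218, 134, 180, 133] len mm 15.5 yaw -1.87
w6 [398, 189, 391, 283] len mm 37.5 yaw -4.13
w6 [258, 138, 267, 92] len mm 18.9 yaw -11.7
w6 [258, 294, 311, 303] len mm 21.4 yaw -9.79
w6 [94, 39, 243, 68] len mm 60.6 yaw -10.99
w7 [190, 161, 181, 206] len mm 18.3 yaw -11.05
w7 [244, 118, 202, 110] len mm 17.2 yaw -10.28
w7 [334, 168, 399, 187] len mm 27.0 yaw -15.97
w7 [390, 298, 385, 348] len mm 20.1 yaw -4.87
w7 [359, 399, 366, 360] len mm 15.5 yaw -10.68
w7 [117, 80, 237, 103] len mm 48.8 yaw -11.06
w7 [120, 97, 107, 157] len mm 24.7 yaw -11.88
w7 [289, 7, 334, 9] len mm 18.1 yaw -2.89
w7 [104, 168, 98, 208] len mm 16.2 yaw -8.8
w7 [87, 86, 65, 195] len mm 44.5 yaw -11.19
w7 [248, 95, 266, 28] len mm 28.0 yaw -15.34
w7 [96, 177, 113, 90] len mm 35.4 yaw -11.12
scene [254, 88, 213, 80] len mm 16.7 yaw -11.42
scene [177, 243, 223, 250] len mm 18.6 yaw -8.88
scene [305, 313, 311, 269] len mm 17.8 yaw -7.51
scene [314, 263, 333, 165] len mm 39.8 yaw -10.98
scene [211, 381, 160, 363] len mm 21.9 yaw -19.28
(299, 112) [ 0.4345 -0.2012  0.006 ]
(298, 112) [ 0.4334 -0.201   0.006 ]
(310, 205) [ 0.4279 -0.3182  0.006 ]
```

{"name": "send_rows", "arguments": {"steps": [-0.006,-0.025,-0.03,3.4,0.0854,-0.006,-0.025,-0.03,3.4,0.0854,-0.007,-0.023,-0.03,0,0.0854,0,0,-0.03,0,0.0854,0,0,0,0,0.0854]}}

```text
clock: 19.63
tool_pos: [0.4326, -0.3532, 0.1138]
tcp_rot: [-0.003, 0.722, 0.691, -0.001]
force: [-0.9, 2.3, -0.8]
gripper_width: 1.001
grip_force: 0.0
```

{"name": "send_rows", "arguments": {"steps": [0,0,0,0,0.0854,0,0,0,0,0.0854]}}

```text
clock: 19.8
tool_pos: [0.4359, -0.3531, 0.12]
tcp_rot: [0.001, 0.721, 0.692, 0.0]
force: [-0.0, -0.9, 0.0]
gripper_width: 1.002
grip_force: 0.0
```

```bash
python3 - <<'E'
from obj import *
s=ctrl.read_state(); print(s['clock'],s['tool_pos'],s['tcp_rot'],s['force'])
w=cap('wrist','w9.png'); blob(w,'orange',.036)
E
python3 - <<'E'
import cv2
cv2.imwrite('pics/rect8.png',cv2.imread('pics/rect_w7.png'))
E
```

```text
19.8 [ 0.4359 -0.3531  0.12  ] [0.0007 0.7215 0.6925 0.0003] [-0.0125 -0.883   0.016 ]
orange [296, 162, 50, 75, 2063] [ 0.4313 -0.3519] rect [ 433.  -344.7] [35.8 59.2] 0.4 pca 97.6
orange [489, 383, 13, 17, 91] [ 0.6511 -0.6167] rect [ 650.3 -619.9] [12.3 50.6] 28.9 pca 120.7
```

{"name": "send_rows", "arguments": {"steps": [-0.0025,-0.002,-0.03,2.4,0.0854,0,0,-0.03,0,0.0854,0,0,-0.03,0,0.0854,0,0,-0.015,0,0.0854,0,0,0,0,0.0854]}}

```text
clock: 20.27
tool_pos: [0.4325, -0.3546, 0.0122]
tcp_rot: [-0.001, 0.707, 0.707, -0.0]
force: [-0.7, 0.1, -1.1]
gripper_width: 0.998
grip_force: 0.0
```

{"name": "send_rows", "arguments": {"steps": [0,0,-0.009,0,0.0854,0,0,0,0,0.0854,0,0,0,0,0,0,0,0,0,0,0,0,0,0,0]}}

```text
clock: 20.68
tool_pos: [0.4329, -0.3558, 0.0053]
tcp_rot: [0.001, 0.707, 0.707, 0.0]
force: [0.3, 0.7, 0.8]
gripper_width: 0.601
grip_force: 0.0
```

{"name": "send_rows", "arguments": {"steps": [0,0,0,0,0,0,0,0,0,0,0,0,0,0,0,0,0,0,0,0]}}

```text
clock: 21.02
tool_pos: [0.4327, -0.3557, 0.0051]
tcp_rot: [0.0, 0.707, 0.707, 0.0]
force: [-0.3, 1.5, 11.0]
gripper_width: 0.414
grip_force: 60.8
```

{"name": "send_rows", "arguments": {"steps": [0,0,0.02,0,0,0,0,0.035,0,0,0,0,0.035,0,0,0.0252,0.0192,0,-2.75,0,0.0252,0.0192,0,-2.75,0]}}

```text
clock: 21.43
tool_pos: [0.4833, -0.3183, 0.0966]
tcp_rot: [0.002, 0.742, 0.67, 0.0]
force: [0.6, -0.8, -2.9]
gripper_width: 0.411
grip_force: 60.6
```

{"name": "send_rows", "arguments": {"steps": [0.0252,0.0192,0,-2.75,0,0.0252,0.0192,0,-2.75,0,0,0,-0.02,0,0,0,0,0,0,0,0,0,0,0,0]}}

```text
clock: 21.85
tool_pos: [0.5325, -0.2788, 0.0741]
tcp_rot: [-0.001, 0.772, 0.636, -0.001]
force: [-0.1, -0.2, -1.0]
gripper_width: 0.414
grip_force: 60.3
```

```bash
cat > bl.py <<'E'
from obj import *
s=ctrl.read_state(); print(s['clock'],s['tool_pos'],s['tcp_rot'],s['force'],s['gripper_width'])
w=cap('wrist','w10.png'); n=500; g=np.zeros((n,n,2),np.float32); zt=s['tool_pos'][2]-.003+.010; c=(.55,-.16)
for i in range(n):
    for j in range(n): g[i,j]=proj(w,(c[0]+(j-n/2)*.0004,c[1]-(i-n/2)*.0004,zt),True)
o=cv2.remap(w['img'],g[...,0],g[...,1],cv2.INTER_CUBIC)[:,:,::-1].copy(); cv2.imwrite('pics/rect10.png',o)
L=cv2.createLineSegmentDetector().detect(cv2.cvtColor(o,cv2.COLOR_BGR2GRAY))[0][:,0]
for x1,y1,x2,y2 in L:
    m=np.hypot(x2-x1,y2-y1); t=np.degrees(np.arctan2(-(y2-y1),x2-x1))%180
    if m>50 and 60<t<110: print([round(float(q),4) for q in (c[0]+(x1-n/2)*.0004,c[1]-(y1-n/2)*.0004,c[0]+(x2-n/2)*.0004,c[1]-(y2-n/2)*.0004)],round(t,2),round(m*.4))
print(blob(w,'orange',zt+.02))
E
python3 bl.py
```

```text
21.85 [ 0.5325 -0.2788  0.0741] [-0.0007  0.7716  0.6361 -0.0006] [-0.1251 -0.2131 -0.9828] 0.413967288967039
[0.5022, -0.2037, 0.5018, -0.2263] 88.98 23
[0.6468, -0.1602, 0.6384, -0.2593] 85.12 99
[0.5018, -0.2277, 0.5013, -0.2593] 89.2 32
[0.5603, -0.1563, 0.5472, -0.2248] 79.2 70
[0.4944, -0.2593, 0.495, -0.2257] 88.91 34
[0.4506, -0.2167, 0.4504, -0.2438] 89.61 27
orange [281, 196, 90, 130, 10284] [ 0.5349 -0.2666] rect [ 534.5 -268.5] [63.5 36.1] 79.0 pca 78.2
[([281, 196, 90, 130, 10284], array([ 0.5349, -0.2666], dtype=float32), 'rect', array([ 534.5, -268.5]), array([63.5, 36.1]), 79.0, 'pca', np.float64(78.2))]
```

{"name": "send_rows", "arguments": {"steps": [0.0008,0,-0.015,0,0,0,0,-0.0145,0,0,0,0,0,0,0,0,0,0,0,0]}}

```text
clock: 22.23
tool_pos: [0.5336, -0.2794, 0.0455]
tcp_rot: [-0.0, 0.772, 0.636, -0.0]
force: [-0.5, -0.2, -1.8]
gripper_width: 0.412
grip_force: 60.5
```

{"name": "send_rows", "arguments": {"steps": [0.0019,0.0098,0,0,0,0.0019,0.0098,0,0,0,0.0019,0.0098,0,0,0,0,0,0,0,0]}}

```text
clock: 22.57
tool_pos: [0.5409, -0.246, 0.0454]
tcp_rot: [-0.0, 0.771, 0.637, 0.001]
force: [0.7, 1.0, -1.8]
gripper_width: 0.41
grip_force: 60.5
```

{"name": "send_rows", "arguments": {"steps": [0.0019,0.0098,0,0,0,0,0,0,0,0]}}

```text
clock: 22.73
tool_pos: [0.5423, -0.2373, 0.045]
tcp_rot: [-0.0, 0.771, 0.637, 0.0]
force: [-0.5, 1.0, -2.5]
gripper_width: 0.413
grip_force: 60.5
```

{"name": "send_rows", "arguments": {"steps": [-0.0006,0,-0.001,0,0,0.0019,0.0098,0,0,0,0.0019,0.0098,0,0,0,0.0019,0.0098,0,0,0,0,0,0,0,0]}}

```text
clock: 23.15
tool_pos: [0.5473, -0.2074, 0.0437]
tcp_rot: [-0.001, 0.771, 0.637, 0.0]
force: [-0.5, 1.2, -4.4]
gripper_width: 0.412
grip_force: 60.2
```

{"name": "send_rows", "arguments": {"steps": [0.001,0.0049,0,0,0,0.0009,0.0049,0,0,0,0.001,0.0049,0,0,0,0,0,0,0,0]}}

```text
clock: 23.48
tool_pos: [0.5498, -0.1947, 0.0438]
tcp_rot: [-0.0, 0.771, 0.636, -0.0]
force: [0.2, -0.3, -5.5]
gripper_width: 0.413
grip_force: 60.2
```

{"name": "send_rows", "arguments": {"steps": [0.0009,0.0049,0,0,0,0.001,0.0049,0,0,0,0.001,0.0049,0,0,0,0,0,0,0,0]}}

```text
clock: 23.82
tool_pos: [0.5529, -0.1792, 0.0437]
tcp_rot: [-0.0, 0.771, 0.637, 0.0]
force: [0.1, 0.8, -5.7]
gripper_width: 0.412
grip_force: 60.3
```

```bash
cat > lift.py <<'E'
from obj import *
import sys
s=ctrl.read_state(); p=s['tool_pos']; print(s['clock'],p,s['force'])
d=np.array([np.sin(np.radians(11.05)),np.cos(np.radians(11.05))]); v=np.array([.572,-.0805])-p[:2]; print('tip past axis',.155-v@d)
c=ctrl.capture('scene')
def stripe(im):
    h=cv2.cvtColor(im,cv2.COLOR_RGB2HSV); m=cv2.inRange(h,(0,150,110),(6,255,255))|cv2.inRange(h,(174,150,110),(180,255,255)); m[:,:255]=0; m[:190]=0; m[245:]=0; m[:,320:]=0
    v,u=np.nonzero(m); return u.mean(),v.mean(),len(u)
print('now',stripe(np.ascontiguousarray(c['img'])))
print('home',stripe(cv2.imread('pics/scene8.png')[:,:,::-1].copy()))
for z in (.157,.162,.167,.169): print(z,proj(c,(.572,-.0805,z)))
cv2.imwrite('pics/scene11.png',c['img'][:,:,::-1])
E
python3 lift.py
```

```text
23.8167 [ 0.5529 -0.1792  0.0437] [ 0.0873  0.8076 -5.7039]
tip past axis 0.05451389093366034
now (np.float64(279.1111111111111), np.float64(209.61111111111111), 18)
home (np.float64(283.625), np.float64(209.9375), 16)
0.157 (np.float64(282.77357088574576), np.float64(209.8034224565965))
0.162 (np.float64(282.66836369006415), np.float64(208.12439986501187))
0.167 (np.float64(282.56262337210853), np.float64(206.43686906886603))
0.169 (np.float64(282.5201770620579), np.float64(205.75945995209722))
```

Run:
```python
from obj import *
a=cv2.imread('pics/scene11.png')[185:285,235:335]; d=cap('side')['img'][165:245,290:390,::-1]; w=cap('wrist','w11.png')['img'][:,:,::-1]; b=cv2.imread('pics/scene8.png')[185:285,235:335]
o=np.zeros((600,800,3),np.uint8); o[:300,:300]=cv2.resize(a,(300,300),interpolation=cv2.INTER_CUBIC); o[:300,300:600]=cv2.resize(b,(300,300),interpolation=cv2.INTER_CUBIC); o[:160,600:]=cv2.resize(d,(200,160)); o[300:,:480]=cv2.resize(w,(480,300)); cv2.imwrite('pics/v11.png',o)
```

```text
(no output)
```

View pics/v11.png

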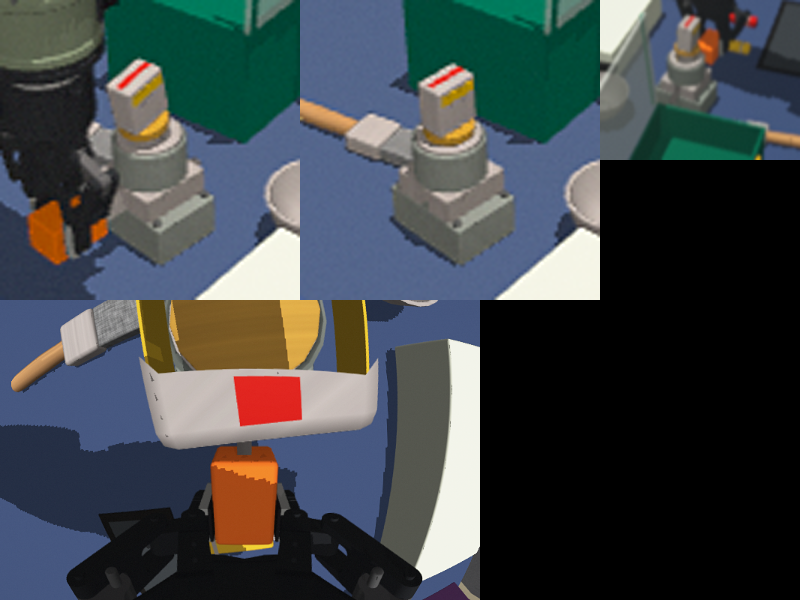

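{"name": "send_rows", "arguments": {"steps": [0.0004,0.002,0,0,0,0,0,0,0,0,0,0,0,0,0,0,0,0,0,0,0,0,0,0,0]}}

```text
clock: 24.38
tool_pos: [0.5529, -0.1787, 0.0438]
tcp_rot: [-0.0, 0.772, 0.636, -0.0]
force: [0.2, -1.5, -6.2]
gripper_width: 0.412
grip_force: 60.3
```

```bash
python3 lift.py
python3 - <<'E'
from obj import *
c=ctrl.capture('scene'); 
for n in ['scene']:
    for m in ctrl.masks_of('arbor',n)[:1]:
        v,u=np.nonzero(m['pixels']); print(len(u),u.min(),u.max(),v.min(),v.max(),u.mean(),v.mean())
        for k in range(v.min(),v.max()+1): print(k,u[v==k].min(),u[v==k].max(),end='; ')
E
```

```text
24.3833 [ 0.5529 -0.1787  0.0438] [ 0.2348 -1.5308 -6.222 ]
tip past axis 0.054926120266881276
now (np.float64(279.1666666666667), np.float64(209.66666666666666), 18)
home (np.float64(283.625), np.float64(209.9375), 16)
0.157 (np.float64(282.77357088574576), np.float64(209.8034224565965))
0.162 (np.float64(282.66836369006415), np.float64(208.12439986501187))
0.167 (np.float64(282.56262337210853), np.float64(206.43686906886603))
0.169 (np.float64(282.5201770620579), np.float64(205.75945995209722))
501 271 291 204 233 281.6447105788423 219.14970059880238
204 281 282; 205 279 285; 206 278 287; 207 277 288; 208 275 289; 209 274 289; 210 274 290; 211 273 290; 212 272 290; 213 271 290; 214 271 290; 215 271 290; 216 271 290; 217 271 291; 218 271 291; 219 272 291; 220 272 291; 221 272 291; 222 272 291; 223 272 291; 224 272 291; 225 273 291; 226 273 291; 227 273 291; 228 274 291; 229 274 290; 230 275 290; 231 276 290; 232 278 289; 233 281 288;
```

Run:
```python
from obj import *
w=ctrl.capture('wrist'); c=ctrl.capture('scene')
h=cv2.cvtColor(np.ascontiguousarray(w['img']),cv2.COLOR_RGB2HSV); m=cv2.inRange(h,(0,150,110),(4,255,255)); n,l,st,ce=cv2.connectedComponentsWithStats(m); k=1+np.argmax(st[1:,4]); print(st[k],ce[k])
x,y,ww,hh,_=st[k]
E=np.array(w['extrinsics']); print('cam',-E[:3,:3].T@E[:3,3])
for name,px in [('near',(x+ww/2,y+hh-1)),('far',(x+ww/2,y)),('mid',ce[k])]:
    o,d=ray(w,*px,True); print(name,px,d,'at scene', )
hs=cv2.cvtColor(np.ascontiguousarray(c['img']),cv2.COLOR_RGB2HSV); ms=cv2.inRange(hs,(0,120,100),(8,255,255))|cv2.inRange(hs,(172,120,100),(180,255,255)); ms[:,:265]=0; ms[:200]=0; ms[218:]=0; ms[:,300:]=0
v,u=np.nonzero(ms); print(sorted(zip(u.tolist(),v.tolist())))
iL,iR=u.argmin(),u.argmax()
for a,b in [((u[iL],v[u==u[iL]].mean()),(x+ww/2,y+hh-1)),((u[iR],v[u==u[iR]].mean()),(x+ww/2,y))]:
    print('end',meet([ray(c,*a),ray(w,*b,True)]))
```

```text
[ 312  114   91   79 6356] [357.6765 150.4032]
cam [ 0.567  -0.1057  0.1872]
near (np.float64(357.5), np.int32(192)) [ 0.0531 -0.2676 -0.9621] at scene
far (np.float64(357.5), np.int32(114)) [ 0.099  -0.0233 -0.9948] at scene
mid [357.6765 150.4032] [ 0.0782 -0.1385 -0.9873] at scene
[(274, 213), (275, 212), (275, 213), (275, 214), (276, 211), (276, 212), (276, 213), (277, 211), (277, 212), (278, 210), (278, 211), (279, 209), (279, 210), (280, 208), (280, 209), (281, 207), (281, 208), (281, 209), (282, 206), (282, 207), (282, 208), (283, 206), (283, 207), (284, 206)]
end (array([ 0.5688, -0.1116,  0.1644]), [np.float64(0.0006486034325029942), np.float64(0.0006486034325028651)])
end (array([ 0.5765, -0.0984,  0.1782]), [np.float64(0.011382669813312683), np.float64(0.011382669813312705)])
```

{"name": "send_rows", "arguments": {"steps": [-0.0019,-0.0098,0,0,0,-0.0038,-0.0196,0,0,0,-0.0038,-0.0196,0,0,0,-0.0038,-0.0196,0,0,0,-0.0038,-0.0196,0,0,0]}}

```text
clock: 25.05
tool_pos: [0.5356, -0.2686, 0.0441]
tcp_rot: [0.0, 0.772, 0.636, 0.0]
force: [0.9, -0.2, -2.0]
gripper_width: 0.409
grip_force: 60.6
```

{"name": "send_rows", "arguments": {"steps": [-0.0038,-0.0196,0,0,0,0,0,0.03,0,0,0,0,0,0,0]}}

```text
clock: 25.3
tool_pos: [0.5327, -0.2892, 0.0776]
tcp_rot: [0.002, 0.772, 0.635, 0.001]
force: [0.6, 0.9, 0.8]
gripper_width: 0.412
grip_force: 61.1
```

{"name": "send_rows", "arguments": {"steps": [-0.025,-0.0166,0,2.75,0,-0.025,-0.0166,0,2.75,0,-0.025,-0.0166,0,2.75,0,-0.025,-0.0166,0,2.75,0,0,0,0,0,0]}}

```text
clock: 25.72
tool_pos: [0.4269, -0.3573, 0.0742]
tcp_rot: [-0.0, 0.708, 0.706, -0.002]
force: [-1.5, -1.0, -2.1]
gripper_width: 0.411
grip_force: 61.0
```

{"name": "send_rows", "arguments": {"steps": [0,0,-0.02,0,0,0,0,-0.02,0,0,0,0,-0.012,0,0,0,0,0,0,0,0,0,0,0,0]}}

```text
clock: 26.13
tool_pos: [0.4321, -0.3529, 0.0219]
tcp_rot: [-0.0, 0.707, 0.707, -0.0]
force: [0.0, -0.1, -2.3]
gripper_width: 0.414
grip_force: 61.0
```

{"name": "send_rows", "arguments": {"steps": [0,-0.0025,-0.008,0,0,0,0,-0.006,0,0,0,0,-0.002,0,0,0,0,0,0,0,0,0,0,0,0.0854]}}

```text
clock: 26.55
tool_pos: [0.4321, -0.3554, 0.006]
tcp_rot: [-0.0, 0.707, 0.707, -0.0]
force: [0.5, 0.8, 0.2]
gripper_width: 0.537
grip_force: 0.0
```

{"name": "send_rows", "arguments": {"steps": [0,0,0,0,0.0854,0,0,0,0,0.0854,0,0,0,0,0.0854,0,0,0,0,0.0854,0,0,0.015,0,0.0854]}}

```text
clock: 26.97
tool_pos: [0.4313, -0.3547, 0.0192]
tcp_rot: [-0.002, 0.707, 0.707, -0.0]
force: [0.5, 0.3, 0.4]
gripper_width: 1.001
grip_force: 0.0
```

{"name": "send_rows", "arguments": {"steps": [0,0,0.035,0,0.0854,0,0,0.035,0,0.0854,0,0,0.035,0,0.0854,0,0,0.035,0,0.0854,0,0,0.035,0,0.0854]}}

```text
clock: 27.38
tool_pos: [0.4318, -0.3552, 0.1978]
tcp_rot: [0.0, 0.707, 0.707, 0.0]
force: [0.7, -0.4, 0.4]
gripper_width: 0.997
grip_force: 0.0
```

{"name": "send_rows", "arguments": {"steps": [0.03,0.02,0,0,0.0854,0.03,0.02,0,0,0.0854,0,0.02,0,0,0.0854,0,0,0,0,0.0854,0,0,0,0,0.0854]}}

```text
clock: 27.8
tool_pos: [0.4924, -0.2945, 0.196]
tcp_rot: [-0.0, 0.707, 0.708, -0.0]
force: [-0.1, -0.9, 0.3]
gripper_width: 1.0
grip_force: 0.0
```

```bash
cat > look.py <<'E'
from obj import *
import sys
s=ctrl.read_state(); print(s['clock'],s['tool_pos'],s['tcp_rot'],s['force'])
w=cap('wrist',sys.argv[1]); blob(w,'orange',.036)
for z,c in ((.016,'yellow'),(.016,'red'),(.016,'blue')): blob(w,c,z)
E
python3 look.py w12.png
python3 - <<'E'
from obj import *
w=ctrl.capture('wrist'); s=ctrl.capture('scene'); sd=ctrl.capture('side')
for n in ('wrist','scene','side'):
    for q in ['drift_grip','arbor_grip','elevator_grip','curette_grip','rasp_grip','brush','bowl']:
        r=ctrl.search_frame(q,n); print(n,q,[(np.round(a['centre'],4).tolist(),round(a['score'],2)) for a in r[:1]])
E
```

```text
27.8 [ 0.4924 -0.2945  0.196 ] [-0.0001  0.7065  0.7077 -0.    ] [-0.0862 -0.9174  0.3144]
orange [252, 210, 35, 48, 1504] [ 0.4327 -0.3455] rect [ 432.4 -346.4] [35.  54.7] 0.6 pca 90.9
yellow [347, 128, 49, 19, 805] [ 0.5397 -0.2453] rect [ 540.4 -245.3] [17.6 51.7] 88.1 pca 177.9
yellow [330, 127, 13, 17, 198] [ 0.5037 -0.244 ] rect [ 503.3 -243.6] [12.5 16.8] 0.4 pca 88.7
red [351, 204, 47, 17, 663] [ 0.5464 -0.3274] rect [ 546.7 -327.4] [17.4 51.4] 86.4 pca 176.7
red [336, 203, 12, 15, 147] [ 0.5104 -0.3252] rect [ 510.2 -325.5] [12.2 16.2] 0.1 pca 79.4
wrist drift_grip [([0.4351, -0.3232, 0.033], 0.82)]
wrist arbor_grip []
wrist elevator_grip [([0.5421, -0.2474, 0.0194], 0.82)]
wrist curette_grip [([0.5506, -0.3254, 0.0179], 0.58)]
wrist rasp_grip []
wrist brush []
wrist bowl []
scene drift_grip [([0.4352, -0.3394, 0.0266], 0.85)]
scene arbor_grip [([0.5787, -0.0991, 0.143], 0.93)]
scene elevator_grip [([0.5453, -0.2528, 0.0145], 0.56)]
scene curette_grip [([0.5521, -0.3344, 0.0156], 0.7)]
scene rasp_grip []
scene brush [([0.4326, -0.0376, 0.0204], 0.81)]
scene bowl [([0.6986, 0.0092, 0.0336], 0.66)]
side drift_grip [([0.4287, -0.3208, 0.0243], 0.51)]
side arbor_grip [([0.5672, -0.0696, 0.1388], 0.67)]
side elevator_grip [([0.5332, -0.2433, 0.0132], 0.62)]
side curette_grip [([0.5445, -0.3214, 0.0141], 0.45)]
side rasp_grip []
side brush [([0.3785, -0.0297, 0.0205], 0.76)]
side bowl [([0.7334, -0.0331, 0.0315], 0.64)]
```

{"name": "send_rows", "arguments": {"steps": [0.0133,0.034,0.009,-2,0.0854,0.0133,0.034,0.009,-2,0.0854,0.0133,0.034,0.009,-2,0.0854,0.0133,0.034,0.009,-2,0.0854,0.0133,0.034,0.009,-2,0.0854]}}

```text
clock: 29.47
tool_pos: [0.5589, -0.1236, 0.2414]
tcp_rot: [-0.0, 0.767, 0.642, 0.0]
force: [0.7, -0.1, 0.6]
gripper_width: 1.0
grip_force: 0.0
```

{"name": "send_rows", "arguments": {"steps": [0.0133,0.034,0,0,0.0854,0,0,0,0,0.0854,0,0,0,0,0.0854]}}

```text
clock: 29.72
tool_pos: [0.5723, -0.0894, 0.2407]
tcp_rot: [-0.0, 0.765, 0.644, 0.0]
force: [-0.5, -0.7, 0.3]
gripper_width: 0.999
grip_force: 0.0
```

```bash
cat > arb.py <<'E'
from obj import *
s=ctrl.read_state(); print(s['clock'],s['tool_pos'],s['tcp_rot'],s['force'])
w=cap('wrist'); c=cap('scene'); sd=cap('side')
def red(c,x0,x1,y0,y1):
    h=cv2.cvtColor(np.ascontiguousarray(c['img']),cv2.COLOR_RGB2HSV); m=cv2.inRange(h,(0,120,100),(8,255,255))|cv2.inRange(h,(172,120,100),(180,255,255))
    M=np.zeros_like(m); M[y0:y1,x0:x1]=m[y0:y1,x0:x1]; n,l,st,ce=cv2.connectedComponentsWithStats(M); k=1+np.argmax(st[1:,4]); v,u=np.nonzero(l==k); print(st[k]); return u,v
import sys
for q in ('scene','side','wrist'):
    pass
u,v=red(w,200,440,100,330); z=.166
P=np.array([onz(w,a,b,z,True)[:2] for a,b in zip(u,v)]); m=P.mean(0); V=np.linalg.eigh(np.cov(P.T))[1][:,1]; e=(P-m)@V; print('wrist',m,np.degrees(np.arctan2(V[1],V[0])),np.ptp(e))
us,vs=red(c,255,320,190,230); uu,vv=red(sd,290,390,165,225)
print('3d',meet([ray(w,u.mean(),v.mean(),True),ray(c,us.mean(),vs.mean())]),meet([ray(w,u.mean(),v.mean(),True),ray(c,us.mean(),vs.mean()),ray(sd,uu.mean(),vv.mean())]))
i=np.argmin((P-m)@V*np.sign(V[1])); j=np.argmax((P-m)@V*np.sign(V[1]))
il=us.argmin(); ir=us.argmax()
print('-y end',meet([ray(w,u[i],v[i],True),ray(c,us[il],vs[us==us[il]].mean())]),'+y end',meet([ray(w,u[j],v[j],True),ray(c,us[ir],vs[us==us[ir]].mean())]))
E
python3 arb.py
```

```text
29.7167 [ 0.5723 -0.0894  0.2407] [-0.0002  0.7649  0.6441  0.0001] [-0.5062 -0.6967  0.347 ]
[317 194  13  44 345]
wrist [ 0.5703 -0.09  ] 86.47612410782398 0.03398637533744564
[275 207  11   8  24]
[351 170  18   8  88]
3d (array([ 0.5706, -0.0912,  0.1607]), [np.float64(0.0007114882537110259), np.float64(0.0007114882537110942)]) (array([ 0.5427, -0.0988,  0.1628]), [np.float64(0.028255695649318905), np.float64(0.028372326459492454), np.float64(0.05600846815792336)])
-y end (array([ 0.5686, -0.109 ,  0.1602]), [np.float64(0.0013138353578092453), np.float64(0.001313835357809348)]) +y end (array([ 0.5725, -0.0738,  0.162 ]), [np.float64(0.0013173809325570298), np.float64(0.0013173809325570606)])
```

{"name": "send_rows", "arguments": {"steps": [-0.001,0,-0.035,2,0.0854,0,0,-0.035,2,0.0854,0,0,-0.025,0,0.0854,0,0,-0.0195,0,0.0854,0,0,0,0,0.0854]}}

```text
clock: 30.28
tool_pos: [0.5691, -0.0924, 0.1231]
tcp_rot: [-0.002, 0.744, 0.669, -0.002]
force: [-0.2, 0.4, -0.5]
gripper_width: 1.004
grip_force: 0.0
```

{"name": "send_rows", "arguments": {"steps": [0,0,0,0,0,0,0,0,0,0,0,0,0,0,0,0,0,0,0,0,0,0,0,0,0]}}

```text
clock: 30.7
tool_pos: [0.5711, -0.0914, 0.1272]
tcp_rot: [0.0, 0.743, 0.669, 0.0]
force: [-6.7, 3.9, -0.2]
gripper_width: 0.301
grip_force: 36.9
```

{"name": "send_rows", "arguments": {"steps": [0,0,0,0,0,0,0,0,0,0,0,0,0,0,0]}}

```text
clock: 30.95
tool_pos: [0.5709, -0.0913, 0.1266]
tcp_rot: [0.0, 0.743, 0.669, 0.0]
force: [-1.2, 0.7, 4.4]
gripper_width: 0.297
grip_force: 60.0
```

```bash
python3 arb.py
```

```text
30.95 [ 0.5709 -0.0913  0.1266] [0.     0.7431 0.6691 0.0001] [-1.1934  0.6549  4.379 ]
[317 265  17  65 937]
wrist [ 0.5713 -0.0876] 85.44718507938077 0.03170567401634183
[275 210   6   6  13]
[351 170  18   8  89]
3d (array([ 0.5696, -0.095 ,  0.1556]), [np.float64(0.0011572020117698548), np.float64(0.0011572020117699134)]) (array([ 0.5427, -0.1043,  0.1574]), [np.float64(0.029140820525919757), np.float64(0.026410571266705814), np.float64(0.05493403847954417)])
-y end (array([ 0.5715, -0.1094,  0.1608]), [np.float64(0.0006661952283848347), np.float64(0.0006661952283851056)]) +y end (array([ 0.5688, -0.0824,  0.1521]), [np.float64(0.0035622287755521713), np.float64(0.0035622287755521097)])
```

{"name": "send_rows", "arguments": {"steps": [0.0004,0.003,0,0,0,0.0004,0.003,0,0,0,0,0,0,0,0]}}

```text
clock: 31.35
tool_pos: [0.5714, -0.0862, 0.1261]
tcp_rot: [0.0, 0.743, 0.669, -0.001]
force: [-1.6, -4.4, -0.9]
gripper_width: 0.296
grip_force: 59.4
```

{"name": "send_rows", "arguments": {"steps": [0.0004,0.002,0,0,0,0,0,0,0,0]}}

```text
clock: 31.52
tool_pos: [0.5717, -0.0847, 0.126]
tcp_rot: [0.0, 0.743, 0.669, -0.001]
force: [-2.5, -7.4, -0.7]
gripper_width: 0.296
grip_force: 59.4
```

```bash
python3 arb.py
```

```text
31.5167 [ 0.5717 -0.0847  0.126 ] [ 0.0005  0.7434  0.6688 -0.0011] [-2.5188 -7.4261 -0.6773]
[318 263  15  67 965]
wrist [ 0.5721 -0.08  ] 84.48300854813493 0.03241638723139014
[277 209   6   5  13]
[351 170  18   8  89]
3d (array([ 0.5701, -0.0878,  0.1552]), [np.float64(0.0014565721750433097), np.float64(0.0014565721750434055)]) (array([ 0.5431, -0.0984,  0.1587]), [np.float64(0.030311894654121575), np.float64(0.027263390084130954), np.float64(0.057199003607689)])
-y end (array([ 0.5723, -0.1028,  0.1602]), [np.float64(0.0006059987482253802), np.float64(0.0006059987482253521)]) +y end (array([ 0.5675, -0.0744,  0.1503]), [np.float64(0.002499247307296829), np.float64(0.002499247307296817)])
```

{"name": "send_rows", "arguments": {"steps": [0,0,0.01,0,0,0,0,0.025,0,0,0,0,0.035,0,0,0,0,0.035,0,0,0,0,0.02,0,0]}}

```text
clock: 32.08
tool_pos: [0.5726, -0.0833, 0.2544]
tcp_rot: [0.001, 0.743, 0.669, 0.001]
force: [1.5, 0.7, -3.0]
gripper_width: 0.297
grip_force: 61.0
```

{"name": "send_rows", "arguments": {"steps": [0,0,0,0,0,0,0,0,0,0]}}

```text
clock: 32.25
tool_pos: [0.5721, -0.0832, 0.2513]
tcp_rot: [0.0, 0.743, 0.669, 0.0]
force: [-0.7, 0.1, -4.7]
gripper_width: 0.294
grip_force: 61.0
```

Run:
```python
from obj import *
s=ctrl.read_state(); print(s['clock'],s['tool_pos'],s['tcp_rot'],s['force'],s['gripper_width'])
cap('wrist','w13.png'); cap('scene','scene13.png')
def comp(f,lo,hi,box=(240,440,90,400)):
    im=cv2.imread('pics/'+f); h=cv2.cvtColor(im,cv2.COLOR_BGR2HSV); m=cv2.inRange(h,lo,hi); M=np.zeros_like(m); x0,x1,y0,y1=box; M[y0:y1,x0:x1]=m[y0:y1,x0:x1]
    n,l,st,ce=cv2.connectedComponentsWithStats(M); k=1+np.argmax(st[1:,4]); return st[k],ce[k]
for f in ('w6.png','w7.png','w13.png'):
    print(f,'red',*comp(f,(0,150,110),(4,255,255)),'brass',*comp(f,(17,120,90),(26,255,255),(270,380,150,300)))
```

```text
32.25 [ 0.5721 -0.0832  0.2513] [0.0002 0.7431 0.6691 0.0002] [-0.7018  0.1496 -4.7271] 0.29433861023733676
w6.png red [ 318  265   15   71 1022] [325.2945 299.411 ] brass [303 212  61  28 282] [332.8865 218.9787]
w7.png red [ 318  265   15   71 1020] [325.3088 299.4265] brass [303 212  45   8 212] [324.9528 215.7972]
w13.png red [318 263  15  68 961] [325.4152 296.1738] brass [287 205  78  38 699] [325.186  222.6109]
```

{"name": "send_rows", "arguments": {"steps": [-0.038,0.01,0,0,0,-0.038,0.014,0,0,0,-0.006,0.036,0,0,0,0,0.038,0,0,0,0,0.038,0,0,0]}}

```text
clock: 32.77
tool_pos: [0.4891, 0.0538, 0.2505]
tcp_rot: [-0.0, 0.744, 0.669, -0.001]
force: [2.6, 0.4, -4.4]
gripper_width: 0.293
grip_force: 61.8
```

{"name": "send_rows", "arguments": {"steps": [0,0.038,0,0,0,0,0.038,0,0,0,0,0.012,0,0,0,0,0,0,0,0,0,0,0,0,0]}}

```text
clock: 33.18
tool_pos: [0.4895, 0.141, 0.2501]
tcp_rot: [-0.0, 0.743, 0.67, -0.001]
force: [-0.0, -0.9, -3.4]
gripper_width: 0.297
grip_force: 61.8
```

Run:
```python
from obj import *
s=ctrl.read_state(); print(s['clock'],s['tool_pos'],s['tcp_rot'],s['force'],s['gripper_width'])
w=cap('wrist','w14.png'); c=cap('scene','scene14.png')
# inner floor edges check: lines of the case rectified at z=.062
n=500; c0=(.49,.2); g=np.zeros((n,n,2),np.float32)
for i in range(n):
    for j in range(n): g[i,j]=proj(w,(c0[0]+(j-n/2)*.0006,c0[1]-(i-n/2)*.0006,.125),True)
o=cv2.remap(w['img'],g[...,0],g[...,1],cv2.INTER_CUBIC)[:,:,::-1].copy(); cv2.imwrite('pics/rect14.png',o)
L=cv2.createLineSegmentDetector().detect(cv2.cvtColor(o,cv2.COLOR_BGR2GRAY))[0][:,0]
for x1,y1,x2,y2 in L:
    m=np.hypot(x2-x1,y2-y1)*.6
    if m>45: print([round(float(q),3) for q in (c0[0]+(x1-n/2)*.0006,c0[1]-(y1-n/2)*.0006,c0[0]+(x2-n/2)*.0006,c0[1]-(y2-n/2)*.0006)],round(np.degrees(np.arctan2(-(y2-y1),x2-x1))%180,1),round(m))
```

```text
33.1833 [0.4895 0.141  0.2501] [-0.0004  0.7427  0.6696 -0.001 ] [-0.0091 -0.8812 -3.4231] 0.2972917275256035
[0.539, 0.314, 0.48, 0.32] 174.3 60
[0.479, 0.32, 0.431, 0.33] 169.0 49
[0.413, 0.334, 0.362, 0.349] 163.4 54
[0.634, 0.316, 0.581, 0.313] 3.2 53
[0.529, 0.052, 0.52, 0.102] 100.1 50
[0.408, 0.072, 0.414, 0.332] 88.6 260
[0.43, 0.329, 0.425, 0.098] 88.6 230
[0.579, 0.312, 0.573, 0.064] 88.6 248
[0.555, 0.096, 0.56, 0.312] 88.6 216
[0.574, 0.312, 0.568, 0.069] 88.6 243
[0.51, 0.08, 0.458, 0.086] 174.0 52
```

{"name": "send_rows", "arguments": {"steps": [0.0008,-0.0004,-0.035,0,0,0,0,-0.035,0,0,0,0,-0.035,0,0,0,0,-0.015,0,0,0,0,-0.01,0,0]}}

```text
clock: 33.7
tool_pos: [0.4901, 0.1388, 0.119]
tcp_rot: [-0.001, 0.744, 0.669, -0.002]
force: [0.7, 0.1, -3.4]
gripper_width: 0.299
grip_force: 61.6
```

{"name": "send_rows", "arguments": {"steps": [0,0,-0.008,0,0,0,0,-0.008,0,0,0,0,-0.006,0,0,0,0,0,0,0]}}

```text
clock: 34.03
tool_pos: [0.4907, 0.1396, 0.0986]
tcp_rot: [-0.0, 0.743, 0.669, -0.001]
force: [-0.8, -2.2, -4.1]
gripper_width: 0.299
grip_force: 61.7
```

{"name": "send_rows", "arguments": {"steps": [0,0,-0.005,0,0,0,0,-0.003,0,0,0,0,0,0,0]}}

```text
clock: 34.28
tool_pos: [0.4909, 0.1393, 0.0911]
tcp_rot: [0.0, 0.743, 0.669, -0.0]
force: [0.3, -6.6, -5.0]
gripper_width: 0.29
grip_force: 61.6
```

{"name": "send_rows", "arguments": {"steps": [0,-0.001,-0.003,0,0,0,0,-0.002,0,0,0,0,0,0,0]}}

```text
clock: 34.53
tool_pos: [0.491, 0.1387, 0.0862]
tcp_rot: [0.0, 0.743, 0.669, -0.0]
force: [0.9, -4.6, -5.3]
gripper_width: 0.294
grip_force: 61.7
```

{"name": "send_rows", "arguments": {"steps": [0,0,-0.002,0,0,0,0,-0.001,0,0,0,0,0,0,0]}}

```text
clock: 34.78
tool_pos: [0.491, 0.1385, 0.0833]
tcp_rot: [0.0, 0.743, 0.669, -0.0]
force: [0.1, -6.3, -5.2]
gripper_width: 0.297
grip_force: 61.8
```

Still descending; continue gently until contact.

{"name": "send_rows", "arguments": {"steps": [0,-0.0005,-0.002,0,0,0,0,-0.001,0,0,0,0,0,0,0]}}

```text
clock: 35.03
tool_pos: [0.4911, 0.1383, 0.0808]
tcp_rot: [0.0, 0.743, 0.669, 0.0]
force: [-0.9, -5.7, 7.3]
gripper_width: 0.297
grip_force: 63.6
```

{"name": "send_rows", "arguments": {"steps": [0,0,-0.002,0,0,0,0,0,0,0]}}

```text
clock: 35.2
tool_pos: [0.4913, 0.139, 0.0798]
tcp_rot: [0.0, 0.743, 0.669, 0.001]
force: [-7.0, -1.7, 33.4]
gripper_width: 0.299
grip_force: 67.7
```

{"name": "send_rows", "arguments": {"steps": [0,0,0.0025,0,0,0,0,0,0,0.0854,0,0,0,0,0.0854,0,0,0,0,0.0854,0,0,0,0,0.0854]}}

```text
clock: 35.62
tool_pos: [0.4909, 0.1389, 0.0807]
tcp_rot: [-0.0, 0.743, 0.669, 0.0]
force: [-0.3, 0.5, -0.1]
gripper_width: 0.851
grip_force: 0.0
```

{"name": "send_rows", "arguments": {"steps": [0,0,0.02,0,0.0854,0,0,0.03,0,0.0854,0,0,0.035,0,0.0854,0,0,0.035,0,0.0854,0,0,0.035,0,0.0854]}}

```text
clock: 36.03
tool_pos: [0.4905, 0.1387, 0.2375]
tcp_rot: [-0.0, 0.743, 0.669, -0.0]
force: [-0.7, -0.0, -0.2]
gripper_width: 1.002
grip_force: 0.0
```

{"name": "send_rows", "arguments": {"steps": [0,0,0.02,0,0.0854,0,0,0,0,0.0854,0,0,0,0,0.0854]}}

```text
clock: 36.28
tool_pos: [0.4911, 0.1389, 0.2564]
tcp_rot: [0.0, 0.743, 0.669, 0.001]
force: [-0.6, -0.0, 0.7]
gripper_width: 1.001
grip_force: 0.0
```

Run:
```python
from obj import *
s=ctrl.read_state(); print(s['clock'],s['tool_pos'],s['tcp_rot'],s['force'],s['gripper_width'])
w=cap('wrist','w15.png'); blob(w,'red',.116)
h=cv2.cvtColor(np.ascontiguousarray(w['img']),cv2.COLOR_RGB2HSV); m=cv2.inRange(h,(17,120,90),(26,255,255)); n,l,st,ce=cv2.connectedComponentsWithStats(m)
for k in np.argsort(-st[1:,4])[:3]+1: print('brass',st[k],onz(w,*ce[k],.07,True))
sd=cap('side'); 
for n in ('wrist','side'):
    r=ctrl.search_frame('arbor_grip',n); print(n,[(np.round(a['centre'],4).tolist(),round(a['score'],2)) for a in r[:1]])
```

```text
36.2833 [0.4911 0.1389 0.2564] [0.0002 0.7431 0.6691 0.0008] [-0.5505 -0.0068  0.7294] 1.000667528814571
red [323, 172, 5, 36, 173] [0.4911 0.1411] rect [491. 141.] [34.2  3.8] 84.0 pca 83.9
brass [306 164   7  29 115] [0.4742 0.1446 0.07  ]
brass [234 205   4  18  26] [0.3841 0.1135 0.07  ]
brass [321 159  10   2  17] [0.494  0.1626 0.07  ]
wrist [([0.491, 0.1399, 0.1203], 0.92)]
side [([0.49, 0.1536, 0.0964], 0.72)]
```

{"name": "send_rows", "arguments": {"steps": [0,-0.035,0,6.7,0.0854,0,-0.035,0,6.7,0.0854,0,-0.035,0,6.7,0.0854,0,-0.035,0,6.7,0.0854,0,-0.035,0,6.7,0.0854]}}

```text
clock: 36.9
tool_pos: [0.4904, -0.0379, 0.2552]
tcp_rot: [-0.001, 0.516, 0.856, -0.0]
force: [0.6, 0.6, -0.4]
gripper_width: 1.005
grip_force: 0.0
```

{"name": "send_rows", "arguments": {"steps": [0.008,-0.035,-0.004,6.7,0.0854,0.008,-0.035,-0.004,6.7,0.0854,0.008,-0.035,-0.004,6.7,0.0854,0.008,-0.035,-0.004,6.7,0.0854,0.008,-0.035,-0.004,6.7,0.0854]}}

```text
clock: 37.32
tool_pos: [0.5307, -0.2132, 0.2349]
tcp_rot: [-0.001, 0.248, 0.969, 0.0]
force: [0.9, 0.1, -0.4]
gripper_width: 1.0
grip_force: 0.0
```

{"name": "send_rows", "arguments": {"steps": [0,-0.035,-0.01,6.7,0.0854,0,-0.03,-0.01,6.7,0.0854,0,0,0,6.7,0.0854,0,0,0,6.7,0.0854,0,0,0,0,0.0854]}}

```text
clock: 37.73
tool_pos: [0.5304, -0.2766, 0.2146]
tcp_rot: [-0.001, 0.017, 1.0, 0.001]
force: [0.4, -0.2, -0.5]
gripper_width: 0.997
grip_force: 0.0
```

{"name": "send_rows", "arguments": {"steps": [0,0,0,0,0.0854,0,0,0,0,0.0854]}}

```text
clock: 37.9
tool_pos: [0.5309, -0.2759, 0.2156]
tcp_rot: [-0.0, 0.021, 1.0, 0.0]
force: [-0.0, -0.2, -0.1]
gripper_width: 1.002
grip_force: 0.0
```

```bash
python3 look.py w16.png
python3 - <<'E'
from obj import *
s=ctrl.read_state(); print(s['joint_positions'])
sc=cap('scene','scene16.png')
for n in ('wrist','scene'):
  for q in ['elevator_grip','curette_grip','rasp_grip','drift_grip']:
    r=ctrl.search_frame(q,n); print(n,q,[(np.round(a['centre'],4).tolist(),round(a['score'],2)) for a in r[:1]])
E
```

```text
37.9 [ 0.5309 -0.2759  0.2156] [-0.0002  0.021   0.9998  0.0001] [-0.0067 -0.1578 -0.1276]
orange [229, 75, 54, 37, 1543] [ 0.4328 -0.3408] rect [ 432.4 -344.7] [57.7 36.4] 90.0 pca 92.1
orange [571, 352, 30, 13, 87] [0.9219 0.2643] rect [921.8 265.7] [105.9  16.3] 86.7 pca 85.5
yellow [343, 163, 16, 44, 639] [ 0.5397 -0.2459] rect [ 540.4 -246.5] [17.4 50.5] 89.1 pca 178.5
yellow [228, 80, 10, 31, 224] [ 0.4292 -0.3751] rect [ 430.4 -375.5] [10.7 34.4] 83.4 pca 176.5
red [273, 172, 15, 42, 602] [ 0.5458 -0.3274] rect [ 546.5 -327.8] [16.4 49.4] 85.7 pca 175.8
red [273, 155, 16, 12, 176] [ 0.5094 -0.3246] rect [ 509.  -324.4] [17.2 12.6] 86.7 pca 84.9
blue [616, 349, 15, 19, 44] [1.0445 0.5321] rect [1041.7  529.1] [41.4 63.2] 66.5 pca 154.8
[ 0.6485  0.79   -0.473   1.4078  0.3858  1.0361  1.6281]
wrist elevator_grip [([0.5364, -0.2474, 0.018], 0.97)]
wrist curette_grip [([0.5496, -0.3348, 0.0174], 0.63)]
wrist rasp_grip [([0.5807, 0.0631, 0.1405], 0.19)]
wrist drift_grip [([0.4348, -0.3328, 0.0344], 0.8)]
scene elevator_grip [([0.5472, -0.2527, 0.0172], 0.75)]
scene curette_grip [([0.5497, -0.3336, 0.0138], 0.69)]
scene rasp_grip [([0.4366, -0.3396, 0.0266], 0.3)]
scene drift_grip [([0.435, -0.3408, 0.0278], 0.62)]
```

{"name": "send_rows", "arguments": {"steps": [0,0.0153,-0.035,0,0.05,0,0.0153,-0.035,0,0.05,0,0,-0.037,0,0.05,0,0,-0.037,0,0.05,0,0,-0.03,0,0.05]}}

```text
clock: 38.82
tool_pos: [0.5303, -0.2453, 0.0395]
tcp_rot: [-0.001, 0.019, 1.0, 0.0]
force: [1.0, 0.6, 0.5]
gripper_width: 0.582
grip_force: 0.0
```

{"name": "send_rows", "arguments": {"steps": [0,0,-0.015,0,0.05,0,0,0,0,0.05,0,0,0,0,0.05]}}

```text
clock: 39.07
tool_pos: [0.5309, -0.2455, 0.027]
tcp_rot: [-0.0, 0.019, 1.0, 0.0]
force: [-0.4, 0.6, 0.9]
gripper_width: 0.588
grip_force: 0.0
```

{"name": "send_rows", "arguments": {"steps": [0,0,-0.012,0,0.05,0,0,-0.011,0,0.05,0,0,0,0,0.05,0,0,0,0,0,0,0,0,0,0]}}

```text
clock: 39.48
tool_pos: [0.5311, -0.2458, 0.0043]
tcp_rot: [0.0, 0.019, 1.0, -0.0]
force: [0.1, -0.7, 0.7]
gripper_width: 0.313
grip_force: 0.0
```

{"name": "send_rows", "arguments": {"steps": [0,0,0,0,0,0,0,0,0,0,0,0,0,0,0,0,0,0,0,0]}}

```text
clock: 39.82
tool_pos: [0.5311, -0.2458, 0.0046]
tcp_rot: [0.0, 0.019, 1.0, -0.0]
force: [-1.1, 0.4, 5.8]
gripper_width: 0.187
grip_force: 59.3
```

{"name": "send_rows", "arguments": {"steps": [0,0,0.02,0,0,0,0,0.04,0,0,0,0,0.04,0,0,0,0,0.04,0,0,0,0,0.04,0,0]}}

```text
clock: 40.23
tool_pos: [0.5306, -0.2455, 0.1864]
tcp_rot: [0.0, 0.019, 1.0, 0.0]
force: [1.3, -0.6, -0.1]
gripper_width: 0.187
grip_force: 58.7
```

{"name": "send_rows", "arguments": {"steps": [-0.0195,0.034,0,0,0,-0.0195,0.034,0,0,0,-0.0195,0.034,0,0,0,0,0.037,0,0,0,0,0.037,0,0,0]}}

```text
clock: 40.65
tool_pos: [0.4715, -0.0687, 0.1847]
tcp_rot: [0.0, 0.02, 1.0, -0.0]
force: [2.1, -0.3, -0.7]
gripper_width: 0.188
grip_force: 58.7
```

{"name": "send_rows", "arguments": {"steps": [0,0.037,0,0,0,0,0.037,0,0,0,0,0.037,0,0,0,0,0.037,0,0,0,0,0.037,0,0,0]}}

```text
clock: 41.07
tool_pos: [0.4721, 0.1171, 0.1844]
tcp_rot: [0.0, 0.019, 1.0, -0.0]
force: [0.8, -0.0, -0.5]
gripper_width: 0.189
grip_force: 58.7
```

{"name": "send_rows", "arguments": {"steps": [0,0.037,0,0,0,0,0.037,0,0,0,0,0.037,0,0,0,0,0.037,0,0,0,0,0.037,0,0,0]}}

```text
clock: 41.48
tool_pos: [0.472, 0.3022, 0.1844]
tcp_rot: [0.0, 0.019, 1.0, 0.0]
force: [0.1, 0.2, 0.6]
gripper_width: 0.19
grip_force: 58.7
```

{"name": "send_rows", "arguments": {"steps": [0,0,0,0,0,0,0,0,0,0]}}

```text
clock: 41.65
tool_pos: [0.4716, 0.302, 0.1839]
tcp_rot: [-0.0, 0.018, 1.0, 0.0]
force: [-0.3, 0.1, -1.6]
gripper_width: 0.186
grip_force: 58.9
```

{"name": "send_rows", "arguments": {"steps": [0,0.022,-0.03,0,0,0,0,-0.035,0,0,0,0,-0.03,0,0,0,0,-0.012,0,0,0,0,0,0,0]}}

```text
clock: 42.07
tool_pos: [0.4718, 0.3204, 0.0746]
tcp_rot: [-0.001, 0.02, 1.0, -0.001]
force: [0.5, -0.2, 0.1]
gripper_width: 0.194
grip_force: 58.9
```

{"name": "send_rows", "arguments": {"steps": [0,0,-0.005,0,0,0,0,-0.003,0,0,0,0,0,0,0]}}

```text
clock: 42.32
tool_pos: [0.4728, 0.3221, 0.0694]
tcp_rot: [0.0, 0.019, 1.0, 0.0]
force: [0.8, -0.2, -0.2]
gripper_width: 0.19
grip_force: 58.9
```

{"name": "send_rows", "arguments": {"steps": [0,0,-0.0015,0,0,0,0,0,0,0.05,0,0,0,0,0.05,0,0,0,0,0.05,0,0,0,0,0.05]}}

```text
clock: 42.73
tool_pos: [0.4724, 0.3211, 0.0674]
tcp_rot: [-0.0, 0.02, 1.0, -0.001]
force: [-0.2, -8.1, 1.0]
gripper_width: 0.586
grip_force: 0.0
```

{"name": "send_rows", "arguments": {"steps": [0,0,0.02,0,0.05,0,0,0.035,0,0.05,0,0,0.04,0,0.05,0,0,0.03,0,0.05,0,-0.03,0,0,0.05]}}

```text
clock: 43.15
tool_pos: [0.4727, 0.2978, 0.1978]
tcp_rot: [0.003, 0.017, 1.0, 0.004]
force: [0.9, 1.6, 0.4]
gripper_width: 0.582
grip_force: 0.0
```

Run:
```python
from obj import *
s=ctrl.read_state(); print(s['clock'],s['tool_pos'],s['force'])
w=cap('wrist','w17.png'); blob(w,'yellow',.078); blob(w,'red',.116)
```

```text
43.15 [0.4727 0.2978 0.1978] [0.9212 1.5689 0.4411]
yellow [342, 176, 21, 56, 1071] [0.4808 0.3231] rect [481.6 323.1] [17.4 51.5] 88.0 pca 177.9
yellow [343, 157, 20, 15, 275] [0.4453 0.3245] rect [445.3 324.4] [16.5 12.3] 88.5 pca 87.7
red [131, 230, 34, 10, 181] [0.4917 0.1414] rect [491.6 140.9] [35.7  5.6] 83.5 pca 83.7
red [0, 229, 6, 22, 58] [ 0.5065 -0.1326] rect [ 503.2 -133.2] [11.5 31.2] 81.6 pca 163.1
```

{"name": "send_rows", "arguments": {"steps": [0,-0.037,0,0,0.05,0,-0.037,0,0,0.05,0,-0.037,0,0,0.05,0,-0.037,0,0,0.05,0,-0.037,0,0,0.05]}}

```text
clock: 43.62
tool_pos: [0.472, 0.1056, 0.1925]
tcp_rot: [0.0, 0.019, 1.0, -0.0]
force: [2.0, -0.6, -0.4]
gripper_width: 0.582
grip_force: 0.0
```

{"name": "send_rows", "arguments": {"steps": [0,-0.037,0,0,0.05,0,-0.037,0,0,0.05,0,-0.037,0,0,0.05,0,-0.037,0,0,0.05,0,-0.037,0,0,0.05]}}

```text
clock: 44.03
tool_pos: [0.4721, -0.0795, 0.1925]
tcp_rot: [0.0, 0.019, 1.0, -0.0]
force: [0.8, -0.2, -0.1]
gripper_width: 0.584
grip_force: 0.0
```

{"name": "send_rows", "arguments": {"steps": [0.016,-0.035,0,-1.6,0.05,0.016,-0.035,0,0,0.05,0.016,-0.035,0,0,0.05,0.016,-0.035,0,0,0.05,0,-0.035,0,0,0.05]}}

```text
clock: 44.45
tool_pos: [0.538, -0.2542, 0.1922]
tcp_rot: [0.001, 0.033, 0.999, 0.0]
force: [-0.3, 0.3, 0.1]
gripper_width: 0.582
grip_force: 0.0
```

{"name": "send_rows", "arguments": {"steps": [0,-0.035,0,0,0.05,0,0,0,0,0.05,0,0,0,0,0.05]}}

```text
clock: 44.7
tool_pos: [0.5357, -0.2893, 0.1919]
tcp_rot: [-0.0, 0.035, 0.999, -0.0]
force: [-0.2, 1.2, -0.5]
gripper_width: 0.585
grip_force: 0.0
```

```bash
python3 look.py w18.png
python3 - <<'E'
from obj import *
sc=ctrl.capture('scene')
for q in ['elevator_grip','curette_grip','drift_grip','lid_bar']:
    r=ctrl.search_frame(q,'scene'); print(q,[(np.round(a['centre'],4).tolist(),round(a['score'],2)) for a in r[:1]])
E
```

```text
44.7 [ 0.5357 -0.2893  0.1919] [-0.0003  0.0347  0.9994 -0.0001] [-0.1968  1.1601 -0.5276]
orange [230, 67, 60, 42, 2107] [ 0.4328 -0.3451] rect [ 432.8 -345.4] [37.1 57.4] 0.4 pca 88.9
orange [563, 348, 53, 22, 373] [0.9097 0.212 ] rect [909.9 223.5] [186.8  34.5] 89.6 pca 84.0
red [281, 172, 17, 46, 721] [ 0.546  -0.3277] rect [ 546.9 -327.8] [17.2 50.2] 85.6 pca 175.9
red [281, 154, 16, 13, 192] [ 0.5097 -0.3249] rect [ 509.2 -325. ] [16.  12.7] 85.5 pca 88.8
elevator_grip [([0.7554, 0.0923, 0.0973], 0.47)]
curette_grip [([0.5506, -0.3311, 0.0132], 0.63)]
drift_grip [([0.4404, -0.3396, 0.026], 0.74)]
lid_bar [([0.5882, 0.1918, 0.2152], 0.78)]
```

{"name": "send_rows", "arguments": {"steps": [0.002,-0.019,-0.03,0,0.05,0,-0.0187,-0.03,0,0.05,0,0,-0.038,0,0.05,0,0,-0.038,0,0.05,0,0,-0.025,0,0.05]}}

```text
clock: 45.42
tool_pos: [0.5374, -0.3245, 0.0282]
tcp_rot: [-0.001, 0.033, 0.999, 0.001]
force: [0.8, -0.5, -0.3]
gripper_width: 0.587
grip_force: 0.0
```

{"name": "send_rows", "arguments": {"steps": [0,0,-0.015,0,0.05,0,0,-0.005,0,0.05,0,0,0,0,0.05]}}

```text
clock: 45.67
tool_pos: [0.5383, -0.3247, 0.0107]
tcp_rot: [-0.001, 0.033, 0.999, 0.0]
force: [-0.2, -0.1, 0.8]
gripper_width: 0.588
grip_force: 0.0
```

{"name": "send_rows", "arguments": {"steps": [0,-0.0023,-0.0062,0,0.05,0,0,0,0,0.05,0,0,0,0,0,0,0,0,0,0,0,0,0,0,0]}}

```text
clock: 46.08
tool_pos: [0.5387, -0.3278, 0.006]
tcp_rot: [0.0, 0.033, 0.999, -0.0]
force: [-7.2, 3.5, 14.4]
gripper_width: 0.191
grip_force: 58.4
```

{"name": "send_rows", "arguments": {"steps": [0,0,0,0,0,0,0,0,0,0,0,0,0,0,0,0,0,0,0,0]}}

```text
clock: 46.42
tool_pos: [0.5387, -0.3278, 0.0061]
tcp_rot: [0.0, 0.033, 0.999, -0.0]
force: [-0.9, 1.2, 8.8]
gripper_width: 0.191
grip_force: 59.4
```

{"name": "send_rows", "arguments": {"steps": [0,0,0.02,0,0,0,0,0.04,0,0,0,0,0.04,0,0,0,0,0.04,0,0,0,0,0.04,0,0]}}

```text
clock: 46.83
tool_pos: [0.5381, -0.3275, 0.1876]
tcp_rot: [0.0, 0.033, 0.999, -0.0]
force: [0.3, -0.8, -0.3]
gripper_width: 0.184
grip_force: 58.8
```

{"name": "send_rows", "arguments": {"steps": [-0.0165,0.034,0,0,0,-0.0165,0.034,0,0,0,-0.0165,0.034,0,0,0,-0.0165,0.034,0,0,0,0,0.037,0,0,0]}}

```text
clock: 47.25
tool_pos: [0.4695, -0.1544, 0.1858]
tcp_rot: [-0.001, 0.034, 0.999, -0.001]
force: [0.8, 0.2, -0.0]
gripper_width: 0.186
grip_force: 58.8
```

{"name": "send_rows", "arguments": {"steps": [0,0.037,0,0,0,0,0.037,0,0,0,0,0.037,0,0,0,0,0.037,0,0,0,0,0.037,0,0,0]}}

```text
clock: 47.67
tool_pos: [0.4721, 0.0321, 0.1856]
tcp_rot: [0.0, 0.033, 0.999, -0.0]
force: [0.4, 0.2, 0.1]
gripper_width: 0.192
grip_force: 58.8
```

{"name": "send_rows", "arguments": {"steps": [0,0.037,0,0,0,0,0.037,0,0,0,0,0.037,0,0,0,0,0.037,0,0,0,0,0.037,0,0,0]}}

```text
clock: 48.08
tool_pos: [0.472, 0.2173, 0.1856]
tcp_rot: [0.0, 0.033, 0.999, 0.0]
force: [1.0, -0.9, -0.1]
gripper_width: 0.188
grip_force: 58.8
```

{"name": "send_rows", "arguments": {"steps": [0,0,0,0,0,0,0,0,0,0]}}

```text
clock: 48.25
tool_pos: [0.4718, 0.2172, 0.1853]
tcp_rot: [0.0, 0.032, 1.0, 0.0]
force: [0.0, -0.5, -0.1]
gripper_width: 0.19
grip_force: 58.9
```

{"name": "send_rows", "arguments": {"steps": [0,0.04,0,0,0,0,0,-0.035,0,0,0,0,-0.035,0,0,0,0,-0.03,0,0,0,0,-0.01,0,0]}}

```text
clock: 48.67
tool_pos: [0.4714, 0.2535, 0.072]
tcp_rot: [-0.002, 0.034, 0.999, -0.001]
force: [-0.3, 0.3, -0.8]
gripper_width: 0.186
grip_force: 59.0
```

{"name": "send_rows", "arguments": {"steps": [0,0,-0.0055,0,0,0,0,0,0,0,0,0,0,0,0]}}

```text
clock: 48.92
tool_pos: [0.4731, 0.2553, 0.071]
tcp_rot: [0.001, 0.034, 0.999, 0.0]
force: [-0.1, 0.6, 0.2]
gripper_width: 0.188
grip_force: 59.0
```

{"name": "send_rows", "arguments": {"steps": [0,0,-0.002,0,0,0,0,0,0,0.05,0,0,0,0,0.05,0,0,0,0,0.05,0,0,0,0,0.05]}}

```text
clock: 49.33
tool_pos: [0.4725, 0.2554, 0.0679]
tcp_rot: [0.0, 0.033, 0.999, 0.0]
force: [-0.5, -0.5, 0.0]
gripper_width: 0.584
grip_force: 0.0
```

{"name": "send_rows", "arguments": {"steps": [0,0,0.02,0,0.05,0,0,0.035,0,0.05,0,0,0.04,0,0.05,0,0,0.04,0,0.05,0,0,0.04,0,0.05]}}

```text
clock: 49.75
tool_pos: [0.4719, 0.2552, 0.2448]
tcp_rot: [-0.0, 0.033, 0.999, 0.0]
force: [1.1, -0.1, 0.2]
gripper_width: 0.587
grip_force: 0.0
```

{"name": "send_rows", "arguments": {"steps": [0,-0.035,0.01,0,0.05,0,-0.035,0.01,0,0.05,0,-0.035,0,0,0.05,0,-0.035,0,0,0.05,0,0,0,0,0.05]}}

```text
clock: 50.17
tool_pos: [0.4726, 0.1087, 0.2629]
tcp_rot: [0.0, 0.037, 0.999, -0.002]
force: [-0.1, -1.1, -0.1]
gripper_width: 0.588
grip_force: 0.0
```

Run:
```python
from obj import *
s=ctrl.read_state(); print(s['clock'],s['tool_pos'],s['force'])
w=cap('wrist','w19.png'); blob(w,'yellow',.078); blob(w,'red',.078); blob(w,'red',.116); blob(w,'orange',.036); blob(w,'blue',.016)
for n in ('scene','side'):
    cap(n,n+'19.png')
    for q in ['drift_grip','arbor_grip','rasp_grip','elevator_grip','curette_grip','lid_bar','bowl','brush','spray','beaker','jar','glovebox']:
        r=ctrl.search_frame(q,n); print(n,q,[(np.round(a['centre'],3).tolist(),round(a['score'],2)) for a in r[:1]])
# lid plane check: bar dark pixels, scene
c=ctrl.capture('scene'); 
for a in (1.60,1.65):
    t=np.radians(164.5)-a; print(a,[proj(c,(.578+.1609*np.cos(t),y,.1255+.1609*np.sin(t))) for y in (.17,.278)])
g=c['img'].max(2)<45; g[:,:300]=0; g[:80]=0; g[200:]=0; g[:,420:]=0
n,l,st,ce=cv2.connectedComponentsWithStats(g.astype(np.uint8)); print([ (x.tolist()) for x in st[1:][st[1:,4]>60]])
```

```text
50.1667 [0.4726 0.1087 0.2629] [-0.074  -1.1246 -0.133 ]
yellow [491, 156, 18, 43, 591] [0.4802 0.3199] rect [481.2 319.3] [23.4 52.2] 88.2 pca -178.4
yellow [494, 142, 16, 11, 165] [0.4443 0.3207] rect [444.3 320.6] [22.5 12.1] 89.8 pca 84.0
red [444, 158, 18, 44, 605] [0.4807 0.2549] rect [481. 255.] [17.9 50.8] 85.8 pca 176.2
red [447, 142, 16, 12, 162] [0.4438 0.2571] rect [443.8 256.8] [19.1 12.5] 88.4 pca 76.3
red [444, 158, 18, 44, 605] [0.4713 0.2388] rect [471.6 238.8] [15.8 44.9] 85.8 pca 176.2
red [447, 142, 16, 12, 162] [0.4387 0.2407] rect [438.7 240.5] [16.9 11.1] 88.4 pca 76.3
orange [47, 162, 28, 25, 252] [ 0.43   -0.3081] rect [ 431.6 -321.2] [36.4 70.3] 1.0 pca 83.1
orange [549, 100, 19, 22, 133] [0.3942 0.4468] rect [393.3 448.9] [15.8 47.7] 45.0 pca 135.9
scene drift_grip [([0.436, -0.338, 0.026], 0.97)]
scene arbor_grip [([0.501, 0.13, 0.104], 0.77)]
scene rasp_grip [([0.587, 0.19, 0.216], 0.25)]
scene elevator_grip [([0.586, -0.1, 0.056], 0.57)]
scene curette_grip []
scene lid_bar [([0.591, 0.189, 0.22], 0.61)]
scene bowl [([0.697, 0.01, 0.033], 0.8)]
scene brus
[... 322 characters left out ...]
3)]
side elevator_grip [([0.403, 0.464, 0.076], 0.64)]
side curette_grip [([0.481, 0.262, 0.078], 0.73)]
side lid_bar [([0.586, 0.241, 0.23], 0.88)]
side bowl []
side brush [([0.376, -0.031, 0.021], 0.62)]
side spray [([0.739, 0.141, 0.113], 0.66)]
side beaker [([0.692, -0.364, 0.059], 0.6)]
side jar [([0.404, 0.463, 0.073], 0.92)]
side glovebox [([0.761, -0.179, 0.07], 0.74)]
1.6 [(np.float64(353.7584086818881), np.float64(133.09712207298853)), (np.float64(372.70673486345163), np.float64(119.56023628546312))]
1.65 [(np.float64(356.2352941630365), np.float64(134.6371193720322)), (np.float64(375.0671029291682), np.float64(120.98436427393617))]
[[300, 80, 14, 51, 423], [344, 118, 33, 21, 177]]
```

```bash
python3 -c "
from plant import ctrl
print(ctrl.close_job())"
```

```text
the job is handed in; nothing more can be done
None
```

The job is handed in at 50 s with no verdict returned: lid pushed onto its stop, arbor seated home, lifted about 1 cm with the drift and returned upright to its pocket, drift back on its mat, yellow and red instruments in the case; I found no blue one on the table.

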